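Put two tins away in the tin rack

TASK

Put the two tins in front of the rack away, the flat wide one in the wide lane and the taller narrow one in the narrow lane: slide each along the worktop with the fingertips, between the steel posts and on until it touches the tin already stored in its lane. Only push them, never lift or tip them, leave the stored tins back against their stops, do not push against the rack itself, and leave everything else where it stands.

Things in the scene. Friction and masses are not known exactly. Their poses are not given: they have to be found in the camera images.
- flat_tin: flat round food tin to be put away, 86.4 mm across and 40 mm high, 0.23 kg, standing loose in front of the rack, left or right of it; origin at the centre of its underside, z up. Too wide to be gripped.
- tall_tin: taller, narrower round food tin to be put away, 75.4 mm across and 58 mm high, 0.26 kg, standing loose in front of the rack on the other side; origin at the centre of its underside, z up.
- stored_flat_tin: tin of the same size as the flat tin, already standing loose at the back of the wide lane, about 2 mm short of its wooden stop; origin at the centre of its underside.
- stored_tall_tin: tin of the same size as the tall tin, already standing loose at the back of the narrow lane, about 2 mm short of its wooden stop; origin at the centre of its underside.
- tin_rack: low wooden rack screwed to the worktop, 203 mm deep, 209 wide: three cheeks 10 mm thick, 22 high, make two lanes without floor or roof, open to the robot, with stops at the back. Each cheek begins with a steel post 14 mm across, 27 high. Origin on the worktop at the front of the middle post; x into the lanes, y to the wide lane (left), z up. Fingertips over 28 mm up pass above the whole rack.
- wide_lane (a point): middle of the mouth of the wide lane (the left one), on the worktop in line with the fronts of the posts; axes as tin_rack: the lane runs straight along x. The gap between its posts is 91.4 mm, the lane behind them 95.4 mm wide. When the flat tin is home its centre is about 60 mm past this point.
- narrow_lane (a point): middle of the mouth of the narrow lane (the right one), on the worktop in line with the fronts of the posts; axes as tin_rack: the lane runs straight along x. The gap between its posts is 80.4 mm, the lane behind them 84.4 mm wide. When the tall tin is home its centre is about 55 mm past this point.
- spread_jar: squat dark jar with a green lid, 75 mm across, 83 high; stands loose near the work, to be left alone; origin at the centre of its underside
- soy_bottle: small slim sauce bottle, 40 mm across, 145 high; stands loose near the work, to be left alone; origin at the centre of its underside
- pepper_drum: black-and-white card drum, 46 mm across, 98 high; stands loose near the work, to be left alone; origin at the centre of its underside
- teapot: small steel teapot, 98 mm across, 170 over spout and handle, 110 high; stands loose near the work, to be left alone; origin at the centre of its underside
Things that resemble listed ones, but are neither listed nor needed, are in the scene too. Leave any orange look-alike of the tall_tin alone.

How it is judged:
By the outcome, as a careful person would: the job done as asked, in the order asked, and still so for the second after the job is handed in, with the robot touching nothing.
It also fails if it takes over 69 s, if anything falls off the work surface, if the arm or the gripper's body presses on something with over 40 N, if the wrist force passes 120 N, or if a joint passes its speed limit or range.

ROBOT

A 6-joint arm with a two-finger parallel gripper is mounted at the origin on a cart in front of the work surface, level with it; the furniture and walls round the work are solid. World frame = base frame: x ahead of the robot, y to its left, z up, the work surface at z = 0. Lengths are in m, angles in degrees, forces in N, time in s.
With the tool pointing down it reaches from about 0.4 to 0.825 m from the base axis. Payload 7 kg.
Tool frame: the origin (TCP) lies midway between the tips of the shut fingers; the grasp point (between the pads) lies 19 mm behind it; z points along the fingers, y is the direction in which the jaws open and shut (so a half turn about z gives the same grasp; the last joint's range is limited). The gripper opens to 88 mm and grips with 3 to 60 N. Pads are 19 mm wide; open, the fingers measure 130 mm over their backs; the gripper's body (78 mm by 193 mm) begins 47 mm behind the grasp point.
Start: joints at [84.46, 20.546, 0.682, 0, -70.136, -16.507], TCP at [0.253, 0.626, 0.227] pointing down, gripper open.
Joint ranges: [-176.03, 176.03], [-82.01, 121.73], [-58.28, 71.71], [-173.87, 95.51], [-174.79, -0.11], [-173.66, 173.66]. Speed limits (degrees/s): [136.94, 136.94, 172.46, 180, 180, 180].

INTERFACE

Orientations are given as [roll, pitch, yaw] about the fixed x, y, z axes, in that order (R = Rz(yaw) Ry(pitch) Rx(roll)).
In Python, from plant import r gives the robot as it stands. The module is installed in compiled form; this text tells all that it offers.
- The arm moves only by the tool send_rows, never from a script. Its argument "motion" is a list of rows, each an object with "travel": the shift along the tool's x, y, z in m, a list of three; "spin": the turn about the tool's z in degrees. In form: [{"travel": [tx, ty, tz], "spin": spin}, ...]. A call has 1 to 5 rows; each row shifts and turns the pose as measured when the row begins, along the tool's axes as they then stand; what a row does not reach is not made up. A row lasts 1/12 s, in which the tool goes at most 41.7 mm and 7.16 degrees, less where a joint would pass 70% of its speed; a pose out of reach is approached as far as the arm can. A call is refused whole if a number of a shift passes 0.0417 or a number of a turn 7.16, either way. A call with a gripper value outside its range is refused whole. "gripper" is the gripper command: -1 is shut, 1 is fully open, values between are in proportion, set as the call begins (left out, the last holds). The fingers move at their own pace and stop on an object; "squeeze" is the grip in N (left out, the last holds). Time passes only in rows, so rows that do not move let the fingers close. It gives the time, the measured TCP pose, the force and the opening at its end, in the units of the state.
- r.get_state(): the state, without advancing time (a new reading comes with each control period).
- r.capture(name): name is "scene" or "top"; returns (picture, depth): 480x640x3 uint8, blue, green, red; 480x640 float32, m along the optical axis (not along the pixel's ray), 0 where there is no reading.
- r.get_calibration(name): a dict with "fov_y" (degrees; the focal length in pixels is half the picture's height over the tangent of half this angle, whatever the lens; pixels are square), "cx", "cy" (the principal point, pixels), "origin" and "orientation" of the camera in the world. Camera axes: x right, y down, z forward; pixel columns grow to the right and rows downward; lengths in m; the calibration is good to about 2 mm. A picture is of the moment at which its call begins. get_calibration takes no time and is no camera call.
- r.close_job(): hands the job in, once; it reports no verdict.
Trained networks look in the newest picture that a camera, given by its name, has taken for a name from the list of things; names that differ only in an ending like _2 or _b are one class to them, and where a whole thing is asked for, a point or a joint stands for the part that bears it (a point fixed in the world has none). Each returns a list of dicts, best first, with "conf" (0 to 1); they miss things now and then, are a little off and sometimes report something else, mostly with a low value. They report only what shows in the picture. A call takes as long as a camera call. They do not tell look-alikes from the thing itself.
- r.boxes_of(camera, target): "at" ([x, y, z] in m, in the coordinates of the camera as it stood for that picture, good to about 4 mm: the middle of the surface that is visible of it).
- r.pinpoint(camera, target): "at" ([x, y, z] in m, in the coordinates of the camera as it stood for that picture, good to about 4 mm: a listed point, or the origin of a listed thing).
The state is a dict: "time_s": time; "joints": joint angles; "qd": joint speeds; "joint_torque": joint torques, N m; "tcp_pos": TCP position; "eef_rot": TCP orientation; "contact_force": force on the tool from outside, world axes, zero at the start; "moment": the same for the moment, N m; "gripper_width": finger opening in m.
Only numpy, scipy, OpenCV 4.12 (cv2) and the standard library are available. Lean on these libraries where they do the work, as an engineer would, in place of code of your own. Each camera call takes 0.05 s, during which the arm holds its last target. There are 200 camera calls.

## Working session

There is one attempt and no reset: what is moved stays moved. The work goes in short steps, Python scripts to look and compute and a tool call to move; the robot and the scene stay as the last step left them, time stands still between calls to the robot, and variables do not carry over. Pictures are saved under pics/ and viewed, about 8 in all and at most 12, crops included, and the job is handed in when it is done.

Besides the shell and the picture viewer there is one more tool, called as a command line: name --argument value ..., lists and objects as JSON in quotes. send_rows: Moves the arm, as the interface text tells. Its arguments: {"type":"object","properties":{"motion":{"type":"array"},"gripper":{"type":"number"},"squeeze":{"type":"number"}},"required":["motion"]}

```bash
mkdir -p pics; cat > h.py <<'E'
from plant import r
import numpy as np, cv2
from scipy.spatial.transform import Rotation as R
def T(c):
    k=r.get_calibration(c); o=np.array(k["orientation"],float)
    M=R.from_euler('xyz',o,degrees=True).as_matrix() if o.shape==(3,) else (o if o.shape==(3,3) else None)
    return k,M,np.array(k["origin"])
def cloud(c,d):
    k,M,o=T(c); f=240/np.tan(np.radians(k["fov_y"]/2))
    v,u=np.mgrid[:480,:640]
    p=np.stack([(u-k["cx"])/f*d,(v-k["cy"])/f*d,d],-1)
    return p@M.T+o
def w(c,p):
    k,M,o=T(c); return M@np.array(p)+o
E
python3 - <<'E'
from h import *
for c in("scene","top"):
    p,d=r.capture(c); cv2.imwrite(f"pics/{c}0.png",p); np.save(f"{c}0.npy",d); print(c,r.get_calibration(c))
    for n in "flat_tin tall_tin stored_flat_tin stored_tall_tin tin_rack wide_lane narrow_lane spread_jar soy_bottle pepper_drum teapot".split():
        print(n,[(np.round(w(c,x["at"]),3).tolist(),round(x["conf"],2)) for x in r.pinpoint(c,n)[:4]])
print(r.get_state())
E
```

```text
scene {'fov_y': 53.16315596116757, 'cx': 316.0183783725603, 'cy': 238.55861864519116, 'origin': array([-0.05622267, -0.72385028,  0.74653328]), 'orientation': array([-127.4992093 ,    0.55608107,  -42.02658587])}
flat_tin [([0.489, 0.175, -0.001], 0.8)]
tall_tin [([0.486, -0.291, 0.001], 0.69), ([0.409, -0.42, 0.004], 0.64)]
stored_flat_tin [([0.715, -0.039, -0.004], 0.95)]
stored_tall_tin [([0.699, -0.138, -0.003], 0.8)]
tin_rack [([0.568, -0.097, 0.002], 0.69)]
wide_lane [([0.568, -0.046, 0.0], 0.93), ([0.569, -0.144, -0.002], 0.34)]
narrow_lane [([0.567, -0.144, -0.001], 0.96)]
spread_jar [([0.598, 0.265, 0.004], 0.97)]
soy_bottle [([0.671, -0.237, -0.004], 0.72)]
pepper_drum [([0.623, -0.418, -0.002], 0.87)]
teapot [([0.431, 0.396, 0.001], 0.87)]
top {'fov_y': 47.677519988279684, 'cx': 321.88133315556746, 'cy': 240.68477335124496, 'origin': array([0.27614993, 0.08173449, 1.52010656]), 'orientation': array([-169.15810417,   -3.52305177,  -89.86096401])}
flat_tin [([0.49, 0.175, 0.001], 0.84)]
tall_tin [([0.491, -0.294, 0.001], 0.76), ([0.407, -0.424, 0.003], 0.62)]
stored_flat_tin
[... 422 characters left out ...]
t [([0.431, 0.398, -0.004], 0.67)]
{'time_s': 1.2, 'joints': array([ 8.44599977e+01,  2.05457158e+01,  6.81120316e-01,  1.59860300e-03,
       -7.01360815e+01, -1.65076270e+01]), 'qd': array([ 0.10098138,  0.00828881, -0.02852849, -0.04276207,  0.03439288,
        0.04180867]), 'joint_torque': array([-8.39644545e-04, -5.82383537e+01,  2.93298662e+01,  7.00290978e+00,
        1.23937614e-02, -1.29215874e-05]), 'tcp_pos': array([0.25338997, 0.6256064 , 0.22656717]), 'eef_rot': array([ 1.79999778e+02, -1.63388632e-03, -2.20470862e+01]), 'contact_force': array([-0.49155538,  0.30955915,  0.7148764 ]), 'moment': array([-0.03132816, -0.03313743,  0.00842805]), 'gripper_width': 0.08787685973092679}
```

View pics/top0.png

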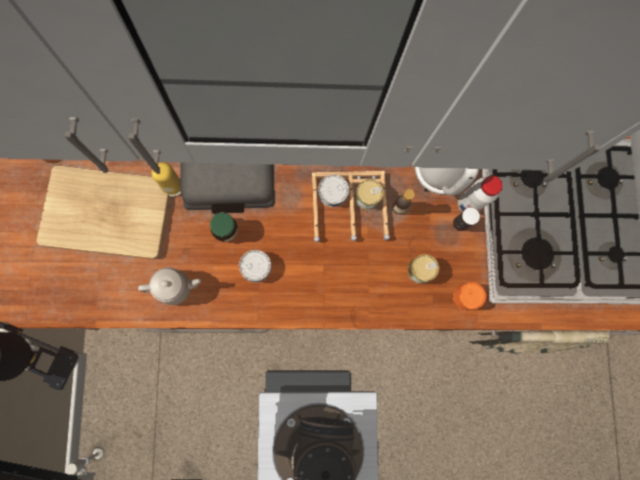

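View pics/scene0.png

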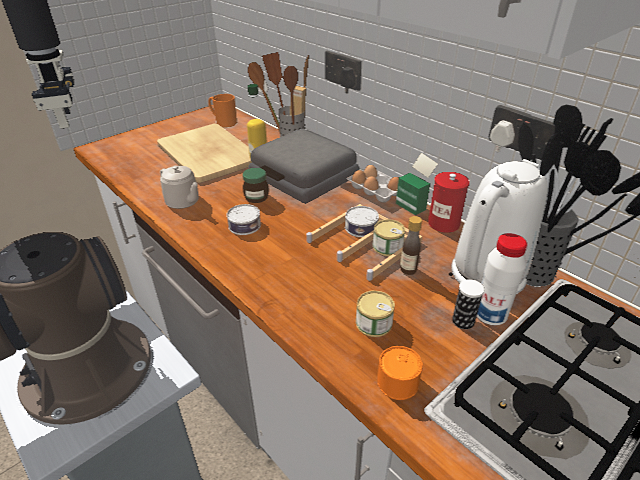

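```bash
python3 - <<'E'
from h import *
def circ(P,z0,z1,c,rad):
    m=(P[...,2]>z0)&(P[...,2]<z1)&(np.hypot(P[...,0]-c[0],P[...,1]-c[1])<rad)
    q=P[m][:,:2].astype(np.float32); (x,y),R_=cv2.minEnclosingCircle(q); return np.round([x,y,R_,*q.mean(0),len(q)],4)
for c in("top","scene"):
    d=np.load(c+"0.npy"); P=cloud(c,d).astype(np.float32); P[d==0]=9
    print(c)
    for n,z,xy in [("flat",.04,(.49,.175)),("tall",.058,(.489,-.293)),("orange",.058,(.408,-.422)),("sflat",.04,(.713,-.041)),("stall",.058,(.699,-.142))]:
        print(n,circ(P,z-.006,z+.006,xy,.055),np.median(P[(np.hypot(P[...,0]-xy[0],P[...,1]-xy[1])<.02)][:,2]))
    m=(P[...,2]>.015)&(P[...,2]<.024)&(P[...,0]>.54)&(P[...,0]<.80)&(P[...,1]>-.25)&(P[...,1]<.06)
    q=P[m]; print(len(q))
    for x0 in np.arange(.56,.80,.03):
        s=q[(q[:,0]>=x0)&(q[:,0]<x0+.03)]
        h,e=np.histogram(s[:,1],np.arange(-.24,.07,.01)); print(round(x0,2),h.tolist())
    m=(P[...,2]>.022)&(P[...,2]<.032)&(P[...,0]>.54)&(P[...,0]<.60)&(P[...,1]>-.25)&(P[...,1]<.06)
    q=P[m]
    for y in(.005,-.097,-.19):
        s=q[abs(q[:,1]-y)<.03]; print("post",s.mean(0),s.min(0),s.max(0),len(s)) if len(s) else 0
E
```

```text
top
flat [4.904e-01 1.772e-01 4.340e-02 4.915e-01 1.776e-01 5.230e+02] 0.035089146
tall [ 4.873e-01 -2.902e-01  3.830e-02  4.866e-01 -2.910e-01  4.190e+02] 0.05392707
orange [ 4.112e-01 -4.196e-01  3.830e-02  4.111e-01 -4.194e-01  4.210e+02] 0.05384197
sflat [ 7.109e-01 -4.000e-02  4.440e-02  7.111e-01 -3.940e-02  4.880e+02] 0.035444267
stall [ 6.998e-01 -1.415e-01  3.870e-02  7.012e-01 -1.414e-01  3.900e+02] 0.053636618
862
0.56 [0, 0, 0, 0, 9, 5, 0, 0, 0, 0, 0, 0, 0, 5, 13, 0, 0, 0, 0, 0, 0, 0, 0, 0, 16, 6, 0, 0, 0, 0]
0.59 [0, 0, 0, 0, 16, 10, 0, 0, 0, 0, 0, 0, 0, 10, 27, 0, 0, 0, 0, 0, 0, 0, 0, 0, 23, 9, 0, 0, 0, 0]
0.62 [0, 0, 0, 0, 15, 15, 0, 0, 0, 0, 0, 0, 0, 0, 30, 1, 0, 0, 0, 0, 0, 0, 0, 0, 15, 11, 0, 0, 0, 0]
0.65 [2, 2, 5, 0, 10, 13, 0, 1, 3, 3, 6, 1, 3, 0, 25, 2, 0, 2, 3, 3, 2, 3, 3, 0, 10, 20, 0, 0, 0, 0]
0.68 [0, 0, 0, 0, 7, 17, 0, 0, 0, 0, 0, 0, 1, 4, 23, 4, 2, 2, 0, 0, 0, 0, 1, 5, 4, 24, 0, 0, 0, 0]
0.71 [0, 0, 0, 0, 4, 19, 0, 0, 0, 0, 0, 0, 2, 4, 18, 6, 0, 0, 0, 0, 0, 0, 0, 0, 0, 24, 0, 0, 0, 0]
0.74 [0, 0, 0, 0, 2, 26, 21, 13, 5, 7, 9, 16, 22, 16, 25, 13, 11, 10, 13
[... 1381 characters left out ...]
2, 9, 20, 2, 0, 0, 0, 0, 0, 0, 13, 12, 0, 0, 0, 0]
0.71 [0, 0, 0, 0, 0, 0, 2, 3, 0, 0, 0, 0, 0, 0, 0, 2, 0, 0, 0, 0, 0, 0, 0, 0, 0, 0, 0, 0, 0, 0]
0.74 [0, 0, 0, 0, 1, 5, 0, 2, 11, 9, 0, 0, 0, 0, 0, 0, 7, 14, 9, 0, 0, 0, 0, 0, 0, 7, 0, 0, 0, 0]
0.77 [0, 0, 0, 0, 0, 4, 0, 0, 0, 1, 1, 0, 0, 0, 0, 0, 1, 1, 0, 0, 0, 0, 0, 0, 0, 0, 0, 0, 0, 0]
post [0.5748636  0.00517704 0.02449514] [ 0.5623412  -0.00127794  0.02221919] [0.5990598  0.01467479 0.02846814] 33
post [ 0.57740116 -0.09987912  0.02471591] [ 0.5684226  -0.10533432  0.02206164] [ 0.5987485  -0.09393959  0.02850478] 25
post [ 0.58191156 -0.19438787  0.02457366] [ 0.5705894  -0.20133898  0.02206067] [ 0.5988811  -0.18811359  0.02747443] 32
```

The top view shows the flat tin at (255,265), the tall tin at (424,268), its orange look-alike at (471,295), and the rack at (313–390,172–240). The soy bottle is right beside the rack at (403,200). The networks agree with the picture. Next I fit the cheek lines to get the lane axes.

```bash
cat >> h.py <<'E'
def lanes(cams=(("top",None),("scene",None))):
    for c,d in cams:
        P=cloud(c,d); P[d==0]=9; L=[]
        for y0 in(.004,-.0975,-.194):
            m=(P[...,2]>.012)&(P[...,2]<.027)&(P[...,0]>.575)&(P[...,0]<.735)&(abs(P[...,1]-y0-(P[...,0]-.57)*.05)<.012)
            q=P[m]; a=np.polyfit(q[:,0],q[:,1],1)
            for _ in range(3):
                e=q[:,1]-np.polyval(a,q[:,0]); a=np.polyfit(q[abs(e)<.006][:,0],q[abs(e)<.006][:,1],1)
            L.append(a); 
        for n,a in zip("LMR",L): print(c,n,"slope",round(a[0],4),"y@.568",round(np.polyval(a,.568),4),"y@.70",round(np.polyval(a,.70),4))
        g=P[(P[...,2]<.03)&(P[...,2]>-.03)&(abs(P[...,0]-.5)<.03)&(abs(P[...,1])<.05)]; print("table z",np.median(g[:,2]))
E
python3 - <<'E'
from h import *
lanes([(c,np.load(c+"0.npy")) for c in("top","scene")])
E
```

```text
top L slope 0.0481 y@.568 0.0068 y@.70 0.0131
top M slope 0.0379 y@.568 -0.0975 y@.70 -0.0925
top R slope 0.0352 y@.568 -0.1918 y@.70 -0.1872
table z -0.0015241572247175483
scene L slope 0.0537 y@.568 0.0028 y@.70 0.0099
scene M slope 0.055 y@.568 -0.1023 y@.70 -0.0951
scene R slope 0.0605 y@.568 -0.1969 y@.70 -0.1889
table z -0.0002945531160957193
```

send_rows --motion '[{"travel":[0,0,0],"spin":7},{"travel":[0,0,0],"spin":7},{"travel":[0,0,0],"spin":7},{"travel":[0,0,0],"spin":7},{"travel":[0,0,0],"spin":7}]' --gripper 0.136

```text
time_s: 1.62
tcp_pos: [0.2534, 0.6256, 0.2266]
eef_rot: [-180.0, -0.0, -57.8]
contact_force: [-0.7, 0.3, -0.3]
gripper_width: 0.0597
```

```bash
cat > plan.py <<'E'
from h import *
def plan(wps,pose=None,step=.038):
    """wps: (x,y,z,yaw,[step]) ; prints rows in calls of 5"""
    s=r.get_state(); p=np.array(s["tcp_pos"]); a=s["eef_rot"][2]
    if pose: p=np.array(pose[:3],float); a=pose[3]
    rows=[]
    for wp in wps:
        q=np.array(wp[:3],float); b=wp[3]; st=wp[4] if len(wp)>4 else step
        da=(b-a+180)%360-180
        n=max(1,int(np.ceil(max(np.linalg.norm(q-p)/st,abs(da)/6.8))))
        if len(wp)>5: # arc about centre
            c=np.array(wp[5]); rad=np.linalg.norm(p[:2]-c); n=int(np.ceil(max(abs(da)/6.8,abs(np.radians(da))*rad/st)))
        for i in range(n):
            if len(wp)>5:
                h=np.radians(a+da*(i+1)/n); t=np.array([*(c-rad*np.array([np.cos(h),np.sin(h)])),q[2]]); h0=np.radians(a+da*i/n); p0=np.array([*(c-rad*np.array([np.cos(h0),np.sin(h0)])),p[2]]); d=t-p0
            else: d=(q-p)/n
            h=np.radians(a+da*i/n)
            rows.append(([round(float(v),4) for v in (np.cos(h)*d[0]+np.sin(h)*d[1],np.sin(h)*d[0]-np.cos(h)*d[1],-d[2])],round(-da/n,2)))
        p=q;a=b
        if len(wp)>5: p=np.array([*t[:2],q[2]])
    print(len(rows))
    for i in range(0,len(rows),5): print("["+",".join('{"travel":%s,"spin":%s}'%x for x in rows[i:i+5])+"]")
E
python3 - <<'E'
from plan import *
plan([(.4905,.255,.2266,-90),(.4905,.255,.05,-90)])
E
```

```text
17
[{"travel":[0.0367, -0.0002, -0.0],"spin":2.69},{"travel":[0.0366, -0.002, -0.0],"spin":2.69},{"travel":[0.0365, -0.0037, -0.0],"spin":2.69},{"travel":[0.0363, -0.0054, -0.0],"spin":2.69},{"travel":[0.036, -0.0071, -0.0],"spin":2.69}]
[{"travel":[0.0356, -0.0088, -0.0],"spin":2.69},{"travel":[0.0352, -0.0104, -0.0],"spin":2.69},{"travel":[0.0346, -0.012, -0.0],"spin":2.69},{"travel":[0.034, -0.0137, -0.0],"spin":2.69},{"travel":[0.0334, -0.0152, -0.0],"spin":2.69}]
[{"travel":[0.0326, -0.0168, -0.0],"spin":2.69},{"travel":[0.0318, -0.0183, -0.0],"spin":2.69},{"travel":[0.0, -0.0, 0.0353],"spin":0.0},{"travel":[0.0, -0.0, 0.0353],"spin":0.0},{"travel":[0.0, -0.0, 0.0353],"spin":0.0}]
[{"travel":[0.0, -0.0, 0.0353],"spin":0.0},{"travel":[0.0, -0.0, 0.0353],"spin":0.0}]
```

send_rows --motion '[{"travel":[0.0367,0,0],"spin":2.7},{"travel":[0.0366,-0.002,0],"spin":2.7},{"travel":[0.0365,-0.004,0],"spin":2.7},{"travel":[0.0363,-0.0055,0],"spin":2.7},{"travel":[0.036,-0.007,0],"spin":2.7}]' --gripper 0.136

```text
time_s: 2.03
tcp_pos: [0.3504, 0.4707, 0.2242]
eef_rot: [180.0, -0.0, -71.8]
contact_force: [0.3, 0.1, 0.8]
gripper_width: 0.0497
```

send_rows --motion '[{"travel":[0.0356,-0.009,0],"spin":2.7},{"travel":[0.0352,-0.0105,0],"spin":2.7},{"travel":[0.0346,-0.012,0],"spin":2.7},{"travel":[0.034,-0.0135,0],"spin":2.7},{"travel":[0.0334,-0.015,0],"spin":2.7}]'

```text
time_s: 2.45
tcp_pos: [0.4498, 0.3068, 0.2256]
eef_rot: [-179.9, 0.1, -85.9]
contact_force: [1.8, 0.2, -0.3]
gripper_width: 0.0496
```

send_rows --motion '[{"travel":[0.0326,-0.017,0],"spin":2.7},{"travel":[0.0318,-0.018,0],"spin":2.7},{"travel":[0,0,0],"spin":0}]'

```text
time_s: 2.7
tcp_pos: [0.4908, 0.2362, 0.2266]
eef_rot: [-179.8, 0.1, -91.9]
contact_force: [0.1, 1.3, 0.7]
gripper_width: 0.05
```

send_rows --motion '[{"travel":[-0.014,0,0],"spin":-1.9},{"travel":[0,0,0.038],"spin":0},{"travel":[0,0,0.038],"spin":0},{"travel":[0,0,0.038],"spin":0},{"travel":[0,0,0.038],"spin":0}]'

```text
time_s: 3.12
tcp_pos: [0.5009, 0.2561, 0.0818]
eef_rot: [-178.7, 1.0, -89.9]
contact_force: [0.1, 0.2, -0.7]
gripper_width: 0.0499
```

send_rows --motion '[{"travel":[0,0,0.02],"spin":0},{"travel":[0,0,0.01],"spin":0},{"travel":[0,0,0],"spin":0}]'

```text
time_s: 3.37
tcp_pos: [0.4971, 0.2559, 0.0421]
eef_rot: [-179.2, 0.6, -89.7]
contact_force: [-0.0, -1.0, -0.6]
gripper_width: 0.0497
```

```bash
cat >> h.py <<'E'
def circ(c,d,z,xy,rad=.055):
    P=cloud(c,d).astype(np.float32); P[d==0]=9
    m=(abs(P[...,2]-z+.002)<.008)&(np.hypot(P[...,0]-xy[0],P[...,1]-xy[1])<rad)
    q=P[m][:,:2]; (x,y),R_=cv2.minEnclosingCircle(q); return np.round([x,y,R_],4)
E
python3 - <<'E'
from h import *
p,d=r.capture("scene"); cv2.imwrite("pics/a.png",p[120:360,120:520])
print(r.get_state()["tcp_pos"],r.get_state()["eef_rot"])
for n in("flat_tin",):print([(np.round(w("scene",x["at"]),3),x["conf"]) for x in r.pinpoint("scene",n)])
E
```

```text
[0.49753287 0.2563065  0.04309518] [-179.18590809    0.60986074  -89.65802502]
[(array([ 0.488,  0.173, -0.001]), 0.69)]
```

View pics/a.png

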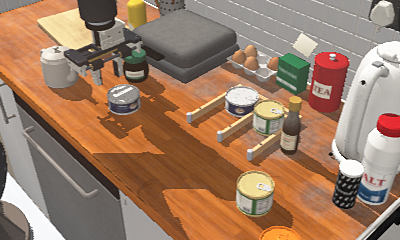

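send_rows --motion '[{"travel":[0,0.007,0.006],"spin":0.3},{"travel":[0,0,0.005],"spin":0},{"travel":[0,0,0],"spin":0}]'

```text
time_s: 3.72
tcp_pos: [0.4926, 0.2598, 0.036]
eef_rot: [-178.8, 1.0, -89.9]
contact_force: [0.9, 0.8, -0.1]
gripper_width: 0.0498
```

send_rows --motion '[{"travel":[0.012,0,0],"spin":0},{"travel":[0.01,0,0],"spin":0},{"travel":[0.006,0,0],"spin":0},{"travel":[0,0,0],"spin":0}]'

```text
time_s: 4.05
tcp_pos: [0.4932, 0.2308, 0.0377]
eef_rot: [-178.6, 1.1, -89.8]
contact_force: [-0.1, -0.0, -0.4]
gripper_width: 0.0498
```

```bash
sed -i 's/^    rows=\[\]/    rows=[]; M0=R.from_euler("xyz",s["eef_rot"],degrees=True); a0=a\n    print("pose",np.round(p,4),np.round(s["eef_rot"],1),"F",np.round(s["contact_force"],1))/; s/^            rows.append.*/            dl=(M0*R.from_euler("z",a0-np.degrees(h),degrees=True)).inv().apply(d)\n            rows.append(([round(float(v),4) for v in dl],round(-da\/n,2)))/' plan.py
python3 - <<'E'
from plan import *
plan([(.4905,.228,.031,-90,.006),(.4905,.08,.031,-90,.015),(.489,.0,.031,-90,.013)])
E
```

```text
pose [0.4932 0.2308 0.0377] [-178.6    1.1  -89.8] F [-0.1 -0.  -0.4]
19
[{"travel":[0.0015, 0.0015, 0.0033],"spin":0.11},{"travel":[0.0015, 0.0015, 0.0033],"spin":0.11},{"travel":[0.0148, -0.0, -0.0003],"spin":0.0},{"travel":[0.0148, -0.0, -0.0003],"spin":0.0},{"travel":[0.0148, -0.0, -0.0003],"spin":0.0}]
[{"travel":[0.0148, -0.0, -0.0003],"spin":0.0},{"travel":[0.0148, -0.0, -0.0003],"spin":0.0},{"travel":[0.0148, -0.0, -0.0003],"spin":0.0},{"travel":[0.0148, -0.0, -0.0003],"spin":0.0},{"travel":[0.0148, -0.0, -0.0003],"spin":0.0}]
[{"travel":[0.0148, -0.0, -0.0003],"spin":0.0},{"travel":[0.0148, -0.0, -0.0003],"spin":0.0},{"travel":[0.0114, 0.0002, -0.0002],"spin":0.0},{"travel":[0.0114, 0.0002, -0.0002],"spin":0.0},{"travel":[0.0114, 0.0002, -0.0002],"spin":0.0}]
[{"travel":[0.0114, 0.0002, -0.0002],"spin":0.0},{"travel":[0.0114, 0.0002, -0.0002],"spin":0.0},{"travel":[0.0114, 0.0002, -0.0002],"spin":0.0},{"travel":[0.0114, 0.0002, -0.0002],"spin":0.0}]
```

send_rows --motion '[{"travel":[0.0015,0.0015,0.0035],"spin":0.1},{"travel":[0.0015,0.0015,0.0035],"spin":0.1},{"travel":[0,0,0],"spin":0}]'

```text
time_s: 4.3
tcp_pos: [0.4909, 0.227, 0.031]
eef_rot: [-178.6, 1.2, -90.1]
contact_force: [0.3, 0.0, 0.3]
gripper_width: 0.0501
```

send_rows --motion '[{"travel":[0.01,0,0],"spin":0},{"travel":[0.015,0,0],"spin":0},{"travel":[0.015,0,0],"spin":0},{"travel":[0.01,0,0],"spin":0},{"travel":[0,0,0],"spin":0}]'

```text
time_s: 4.72
tcp_pos: [0.4917, 0.175, 0.03]
eef_rot: [-178.4, 1.3, -89.9]
contact_force: [-0.4, 1.0, 0.9]
gripper_width: 0.05
```

```bash
cat > look.py <<'E'
from plan import *
import sys
def look(xy,z,name=None,rad=.055):
    o=[]
    for c in("top","scene"):
        p,d=r.capture(c); o.append(circ(c,d,z,xy,rad))
        if name: cv2.imwrite(f"pics/{name}_{c}.png",p)
    print("tin top/scene",o[0],o[1])
E
python3 - <<'E'
from look import *
s=r.get_state();print(s["tcp_pos"],s["eef_rot"],s["contact_force"])
look((s["tcp_pos"][0],s["tcp_pos"][1]-.045),.04)
print([np.round(w("scene",x["at"]),3) for x in r.pinpoint("scene","flat_tin")])
E
```

```text
[0.49171623 0.17499647 0.02996755] [-178.43437728    1.33202435  -89.94260224] [-0.36466757  1.01635409  0.90240145]Traceback (most recent call last):
  File "<stdin>", line 3, in <module>
  File "look.py", line 6, in look
    p,d=r.capture(c); o.append(circ(c,d,z,xy,rad))
                               ~~~~^^^^^^^^^^^^^^
  File "h.py", line 29, in circ
    q=P[m][:,:2]; (x,y),R_=cv2.minEnclosingCircle(q); return np.round([x,y,R_],4)
                           ~~~~~~~~~~~~~~~~~~~~~~^^^
cv2.error: OpenCV(4.12.0) /io/opencv/modules/imgproc/src/shapedescr.cpp:201: error: (-215:Assertion failed) count >= 0 && (depth == CV_32F || depth == CV_32S) in function 'minEnclosingCircle'
```

```bash
cat > look.py <<'E'
from plan import *
def look(n,z,rad,name=None):
    """side-wall/lid points: fit circle of known radius to lid points via distance field"""
    from scipy.optimize import least_squares
    for c in("top","scene"):
        p,d=r.capture(c); k=[w(c,x["at"]) for x in r.pinpoint(c,n)[:3]]; print(c,"net",[np.round(x,3).tolist() for x in k])
        if name: cv2.imwrite(f"pics/{name}_{c}.png",p)
        P=cloud(c,d).astype(np.float32); P[d==0]=9
        for a in k[:2]:
            m=(P[...,2]>z-.01)&(P[...,2]<z+.003)&(np.hypot(P[...,0]-a[0],P[...,1]-a[1])<rad+.006)
            q=P[m][:,:2]
            if len(q)<30: print(" few",len(q)); continue
            h=cv2.convexHull(q)[:,0]
            f=least_squares(lambda v:np.hypot(*(h-v).T)-rad,a[:2],loss="soft_l1",f_scale=.001)
            print("  fit",np.round(f.x,4),"rms",round(float(np.sqrt(np.mean(f.fun**2))),4),len(q),"enc",np.round([*cv2.minEnclosingCircle(q)[0],cv2.minEnclosingCircle(q)[1]],4))
E
python3 - <<'E'
from look import *
look("flat_tin",.04,.0432,"b")
E
```

```text
top net [[0.494, 0.128, 0.001]]Traceback (most recent call last):
  File "<stdin>", line 2, in <module>
  File "look.py", line 13, in look
    h=cv2.convexHull(q)[:,0]
      ~~~~~~~~~~~~~~^^^
cv2.error: OpenCV(4.12.0) /io/opencv/modules/imgproc/src/convhull.cpp:143: error: (-215:Assertion failed) total >= 0 && (depth == CV_32F || depth == CV_32S) in function 'convexHull'
```

View pics/b_top.png

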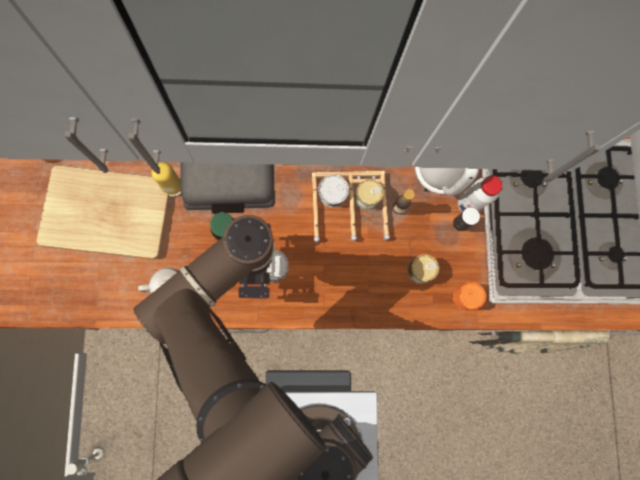

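send_rows --motion '[{"travel":[0.012,0,0],"spin":0},{"travel":[0.015,0,0],"spin":0},{"travel":[0.015,0,0],"spin":0},{"travel":[0.015,0,0],"spin":0},{"travel":[0.015,0,0],"spin":0}]'

```text
time_s: 5.28
tcp_pos: [0.4953, 0.1076, 0.0293]
eef_rot: [-178.1, 1.5, -89.5]
contact_force: [-0.8, 2.2, 1.5]
gripper_width: 0.0497
```

send_rows --motion '[{"travel":[0.015,0,0],"spin":0},{"travel":[0.015,0,0],"spin":0},{"travel":[0.015,0,0],"spin":0},{"travel":[0.01,0,0],"spin":0},{"travel":[0.005,0,0],"spin":0}]'

```text
time_s: 5.7
tcp_pos: [0.4977, 0.0457, 0.0286]
eef_rot: [-177.9, 1.7, -89.3]
contact_force: [0.6, 2.3, 1.4]
gripper_width: 0.0497
```

```bash
sed -i 's/q=P\[m\]\[:,:2\]/q=np.ascontiguousarray(P[m][:,:2])/' look.py h.py
python3 - <<'E'
from look import *
look("flat_tin",.04,.0432,"c")
plan([(.48,0,.031,-90)])
E
```

```text
top net [[0.499, -0.002, 0.001]]
  fit [4.997e-01 1.000e-04] rms 0.006 167 enc [ 0.4861 -0.022   0.0344]
scene net [[0.498, -0.003, -0.001], [0.696, -0.135, -0.005]]
  fit [ 0.497  -0.0013] rms 0.0022 740 enc [4.981e-01 2.000e-04 4.680e-02]
  fit [ 0.7045 -0.1401] rms 0.0034 129 enc [ 0.6964 -0.1436  0.0379]
pose [0.4976 0.0466 0.0284] [-177.9    1.6  -89.3] F [ 0.4 -0.3 -0.6]
2
[{"travel":[0.0231, 0.009, -0.0023],"spin":0.34},{"travel":[0.0232, 0.0088, -0.0023],"spin":0.34}]
```

send_rows --motion '[{"travel":[0.011,0.0015,-0.001],"spin":0.3},{"travel":[0.013,0.0015,-0.001],"spin":0.3},{"travel":[0.012,0.0015,-0.001],"spin":0},{"travel":[0.009,0.001,-0.001],"spin":0},{"travel":[0.004,0,0],"spin":0}]'

```text
time_s: 6.32
tcp_pos: [0.4916, -0.0035, 0.0305]
eef_rot: [-178.0, 1.6, -89.7]
contact_force: [-0.2, 0.8, 1.4]
gripper_width: 0.0496
```

send_rows --motion '[{"travel":[-0.004,0,0],"spin":0},{"travel":[-0.003,0,0],"spin":0},{"travel":[0,0,0],"spin":0}]'

```text
time_s: 6.57
tcp_pos: [0.4913, 0.0025, 0.0308]
eef_rot: [-178.0, 1.6, -89.9]
contact_force: [-0.5, 0.6, -0.5]
gripper_width: 0.05
```

```bash

python3 - <<'E'
from look import *
look("flat_tin",.04,.0432,"d")
plan([(.48,0,.031,-90)])
E
```

```text
top net [[0.494, -0.05, 0.001], [0.698, -0.145, 0.002]]
  fit [ 0.4945 -0.0501] rms 0.0062 152 enc [ 0.4775 -0.0696  0.0331]
  fit [ 0.7061 -0.1442] rms 0.0022 39 enc [ 0.6871 -0.1361  0.0348]
scene net [[0.488, -0.053, -0.006]]
  fit [ 0.4906 -0.0505] rms 0.0016 774 enc [ 0.4885 -0.0496  0.0465]
pose [0.4913 0.0024 0.0307] [-178.     1.6  -89.8] F [-0.1  0.9 -0.4]
1
[{"travel":[0.0024, 0.0113, -0.0007],"spin":0.15}]
```

```bash

python3 - <<'E'
from look import *
plan([(.438,-.053,.032,2.7,.038,(.491,-.0505))])
E
```

```text
pose [0.4913 0.0024 0.0307] [-178.     1.6  -89.8] F [-0.1  0.9 -0.4]
14
[{"travel":[0.0003, 0.006, -0.0015],"spin":-6.61},{"travel":[0.0003, 0.006, -0.0015],"spin":-6.61},{"travel":[0.0003, 0.006, -0.0015],"spin":-6.61},{"travel":[0.0003, 0.006, -0.0015],"spin":-6.61},{"travel":[0.0003, 0.006, -0.0015],"spin":-6.61}]
[{"travel":[0.0003, 0.006, -0.0015],"spin":-6.61},{"travel":[0.0004, 0.006, -0.0015],"spin":-6.61},{"travel":[0.0004, 0.006, -0.0015],"spin":-6.61},{"travel":[0.0004, 0.006, -0.0015],"spin":-6.61},{"travel":[0.0004, 0.006, -0.0015],"spin":-6.61}]
[{"travel":[0.0004, 0.006, -0.0015],"spin":-6.61},{"travel":[0.0004, 0.006, -0.0015],"spin":-6.61},{"travel":[0.0004, 0.006, -0.0015],"spin":-6.61},{"travel":[0.0004, 0.0061, -0.0014],"spin":-6.61}]
```

send_rows --motion '[{"travel":[0.0003,0.006,-0.0003],"spin":-6.6},{"travel":[0.0003,0.006,-0.0003],"spin":-6.6},{"travel":[0.0003,0.006,-0.0003],"spin":-6.6},{"travel":[0.0003,0.006,-0.0003],"spin":-6.6},{"travel":[0.0003,0.006,-0.0003],"spin":-6.6}]'

```text
time_s: 7.18
tcp_pos: [0.4631, -0.0047, 0.0308]
eef_rot: [-177.4, 0.2, -55.5]
contact_force: [1.0, -0.4, 1.3]
gripper_width: 0.0496
```

```bash
sed -i 's/\]),p\[2\]\]); d=t-p0/]),p[2]]); d=t-p0; d[2]\/=n/' plan.py
python3 - <<'E'
from look import *
s=r.get_state(); print(np.hypot(*(s["tcp_pos"][:2]-np.array([.491,-.0505]))), np.degrees(np.arctan2(-.0505-s["tcp_pos"][1],.491-s["tcp_pos"][0])))
plan([(.438,-.053,.032,2.7,.038,(.491,-.0505))])
E
```

```text
0.05367926463037677 -58.657642088486725
pose [ 0.4631 -0.0047  0.0308] [-177.4    0.2  -55.5] F [ 1.  -0.4  1.3]
9
[{"travel":[0.0003, 0.006, -0.0015],"spin":-6.47},{"travel":[0.0003, 0.006, -0.0015],"spin":-6.47},{"travel":[0.0004, 0.006, -0.0015],"spin":-6.47},{"travel":[0.0004, 0.006, -0.0015],"spin":-6.47},{"travel":[0.0004, 0.006, -0.0015],"spin":-6.47}]
[{"travel":[0.0004, 0.006, -0.0015],"spin":-6.47},{"travel":[0.0004, 0.006, -0.0014],"spin":-6.47},{"travel":[0.0004, 0.006, -0.0014],"spin":-6.47},{"travel":[0.0004, 0.006, -0.0014],"spin":-6.47}]
```

send_rows --motion '[{"travel":[0.0003,0.0065,-0.0003],"spin":-6.4},{"travel":[0.0003,0.0065,-0.0003],"spin":-6.4},{"travel":[0.0003,0.0065,-0.0003],"spin":-6.4},{"travel":[0.0003,0.0065,-0.0003],"spin":-6.4},{"travel":[0.0003,0.0065,-0.0003],"spin":-6.4}]'

```text
time_s: 7.6
tcp_pos: [0.4414, -0.029, 0.0309]
eef_rot: [-177.7, -1.2, -21.7]
contact_force: [0.7, -0.6, -0.1]
gripper_width: 0.0494
```

send_rows --motion '[{"travel":[0.0003,0.0065,-0.0003],"spin":-6.4},{"travel":[0.0003,0.0065,-0.0003],"spin":-6.4},{"travel":[0.0003,0.006,-0.0003],"spin":-6.4},{"travel":[0.0003,0.006,-0.0003],"spin":-6.4},{"travel":[0,0,0],"spin":0}]'

```text
time_s: 8.02
tcp_pos: [0.4365, -0.0543, 0.0314]
eef_rot: [-178.6, -2.1, 5.7]
contact_force: [-0.1, 0.6, -0.8]
gripper_width: 0.0498
```

```bash

python3 - <<'E'
from look import *
look("flat_tin",.04,.0432,"e")
print([np.round(w("scene",x["at"]),4).tolist() for x in r.pinpoint("scene","wide_lane")])
lanes([("scene",r.capture("scene")[1])])
plan([(.438,-.053,.032,2.7)])
E
```

```text
top net [[0.49, -0.054, 0.0]]
  fit [ 0.4917 -0.0507] rms 0.0011 103 enc [ 0.5183 -0.0441  0.0329]
scene net []
[]
scene L slope 0.0423 y@.568 0.0034 y@.70 0.009
scene M slope 0.0531 y@.568 -0.1021 y@.70 -0.095
scene R slope 0.0588 y@.568 -0.1968 y@.70 -0.189
table z -0.0005277177490764506
pose [ 0.4367 -0.0536  0.0314] [-178.5   -2.1    5.3] F [ 0.4  0.7 -0.4]
1
[{"travel":[0.0014, -0.0005, -0.0005],"spin":2.55}]
```

```bash

python3 - <<'E'
from look import *
from scipy.optimize import least_squares
off=np.array([.1054,0,-.0944])
for c in("top","scene"):
    d=np.load(c+"0.npy"); P=cloud(c,d); P[d==0]=9
    for zl in(.010,.016,.0185):
        Q=[]
        for o in off:
            m=(P[...,2]>zl)&(P[...,2]<.026)&(P[...,0]>.585)&(P[...,0]<.735)&(abs(P[...,1]+.0998-o-(P[...,0]-.568)*.048)<.010)
            q=P[m]; Q.append(np.c_[q[:,0]-.568,q[:,1]-o])
        Q=np.vstack(Q); f=least_squares(lambda v:np.abs(Q[:,1]-v[0]-v[1]*Q[:,0])-0,[-.0998,.048],loss="soft_l1",f_scale=.002)
        print(c,zl,len(Q),f.x)
im=cv2.imread("pics/top0.png")[150:290,225:445]; cv2.imwrite("pics/z.png",cv2.resize(im,None,fx=3.6,fy=3.6,interpolation=cv2.INTER_CUBIC))
E
```

```text
top 0.01 542 [-0.09789807  0.04116346]
top 0.016 464 [-0.09833929  0.043645  ]
top 0.0185 361 [-0.09817868  0.04208012]
scene 0.01 625 [-0.10278918  0.05718383]
scene 0.016 464 [-0.10215483  0.06354575]
scene 0.0185 387 [-0.10147455  0.06384524]
```

View pics/z.png

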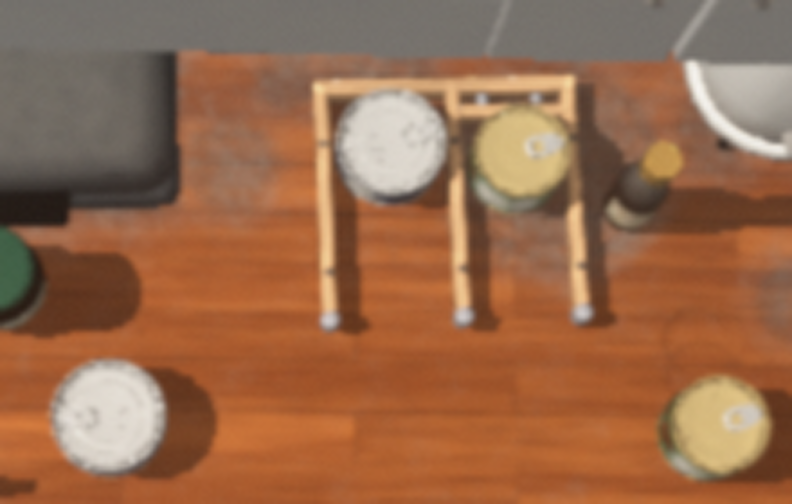

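The enlarged crop shows the post tops at (331,320), (463,316) and (582,313). The cheek centrelines at the back are near (322,100), (453,100) and (569,100). I'll project these onto their known height planes.

```bash

python3 - <<'E'
from h import *
k,M,o=T("top"); f=240/np.tan(np.radians(k["fov_y"]/2))
def pr(u,v,z):
    u=225+(u+.5)/3.6-.5; v=150+(v+.5)/3.6-.5
    e=M@np.array([(u-k["cx"])/f,(v-k["cy"])/f,1]); return (o+e*(z-o[2])/e[2])[:2]
for n,u,v,z in[("L",331,320,.027),("M",463,316,.027),("R",582,313,.027),("Lb",322,100,.022),("Mb",453,100,.022),("Rb",569,100,.022),("flat",108,417,.04),("tall",718,425,.058),("sflat",392,146,.04),("stall",522,152,.058)]: print(n,np.round(pr(u,v,z),4))
# precise: post centroid by grey colour (low saturation) in top & cheek by wood colour ; per row edges
im=cv2.imread("pics/top0.png"); hsv=cv2.cvtColor(im,cv2.COLOR_BGR2HSV).astype(int)
for u,v in((225+331/3.6,150+320/3.6),(225+463/3.6,150+316/3.6),(225+582/3.6,150+313/3.6)):
    u,v=int(u),int(v); s=im[v-5:v+5,u-6:u+7].astype(float); wgt=np.clip(s[...,0]-90,0,None); vv,uu=np.mgrid[v-5:v+5,u-6:u+7]
    uc,vc=(wgt*uu).sum()/wgt.sum(),(wgt*vv).sum()/wgt.sum(); print(uc,vc,np.round(pr((uc-225+.5)*3.6-.5,(vc-150+.5)*3.6-.5,.027),4))
for row in range(176,236,6):
    out=[]
    for u0,u1 in((308,322),(346,359),(380,394)):
        x=np.arange(u0,u1); wgt=np.clip(im[row-1:row+2,u0:u1,1].mean(0)-120,0,None)
        if wgt.sum()>0:
            uc=(wgt*x).sum()/wgt.sum(); out.append(np.round(pr((uc-225+.5)*3.6-.5,(row-150+.5)*3.6-.5,.022),4).tolist())
    print(out)
E
```

```text
L [0.5688 0.0054]
M [ 0.5735 -0.098 ]
R [ 0.5773 -0.1921]
Lb [0.7487 0.0131]
Mb [ 0.751  -0.0921]
Rb [ 0.7531 -0.1859]
flat [0.4887 0.1754]
tall [ 0.4852 -0.2896]
sflat [ 0.7065 -0.0414]
stall [ 0.6985 -0.1417]
315.9175506268081 237.40260366441657 [0.572  0.0073]
353.0892857142857 236.2875939849624 [ 0.5767 -0.0976]
386.0058743786715 235.2851333032083 [ 0.581  -0.1913]
[[0.753, 0.0117], [0.7554, -0.0955], [0.7573, -0.184]]
[[0.735, 0.0118], [0.7373, -0.0951], [0.7392, -0.1841]]
[[0.7173, 0.0037], [0.7192, -0.0864], [0.7211, -0.1794]]
[[0.6995, 0.0073], [0.7014, -0.0915], [0.7032, -0.1799]]
[[0.6817, 0.0123], [0.6837, -0.0972]]
[[0.664, 0.0115], [0.666, -0.0938], [0.6677, -0.1899]]
[[0.6465, 0.01], [0.6483, -0.0948], [0.65, -0.1882]]
[[0.629, 0.0091], [0.6308, -0.0959], [0.6324, -0.19]]
[[0.6116, 0.01], [0.6133, -0.0944], [0.6148, -0.1886]]
[[0.5943, 0.0084], [0.5959, -0.0966], [0.5974, -0.1906]]
```

send_rows --motion '[{"travel":[0.004,-0.0005,0],"spin":2.6},{"travel":[0.005,0,0],"spin":0},{"travel":[0.005,0,0],"spin":0},{"travel":[0,0,0],"spin":0}]'

```text
time_s: 8.65
tcp_pos: [0.4511, -0.0514, 0.0319]
eef_rot: [-178.4, -2.0, 2.5]
contact_force: [0.4, 0.4, -1.1]
gripper_width: 0.0498
```

```bash

python3 - <<'E'
from look import *
x=.467;plan([(x,-.0468+.0454*(x-.568),.0315,2.6,.008)])
E
```

```text
pose [ 0.4511 -0.0514  0.0319] [-178.4   -2.     2.5] F [ 0.4  0.4 -1.1]
2
[{"travel":[0.0079, 0.0003, 0.0005],"spin":-0.05},{"travel":[0.0079, 0.0003, 0.0005],"spin":-0.05}]
```

send_rows --motion '[{"travel":[0.008,0.0005,0.0004],"spin":0},{"travel":[0.008,0.0005,0.0004],"spin":0},{"travel":[0,0,0],"spin":0}]'

```text
time_s: 8.9
tcp_pos: [0.468, -0.0518, 0.0314]
eef_rot: [-178.5, -1.9, 2.6]
contact_force: [0.4, -1.1, 0.8]
gripper_width: 0.0495
```

```bash

python3 - <<'E'
from look import *
look("flat_tin",.04,.0432,"g")
a=cv2.imread("pics/g_top.png")[150:290,225:445];b=cv2.imread("pics/g_scene.png")[180:320,250:470]
cv2.imwrite("pics/g.png",cv2.resize(np.vstack([a,b]),None,fx=2.1,fy=2.1,interpolation=cv2.INTER_CUBIC))
x=.5;plan([(x,-.0468+.0454*(x-.568),.0315,2.6,.008)])
E
```

```text
top net []
scene net [[0.506, -0.053, -0.001]]
  fit [ 0.5065 -0.0523] rms 0.0033 69 enc [ 0.502  -0.0557  0.0471]
pose [ 0.4662 -0.052   0.0312] [-178.5   -1.9    2.5] F [0.  0.2 0.9]
5
[{"travel":[0.0068, -0.0001, 0.0002],"spin":-0.01},{"travel":[0.0068, -0.0001, 0.0002],"spin":-0.01},{"travel":[0.0068, -0.0001, 0.0002],"spin":-0.01},{"travel":[0.0068, -0.0001, 0.0002],"spin":-0.01},{"travel":[0.0068, -0.0001, 0.0002],"spin":-0.01}]
```

View pics/g.png

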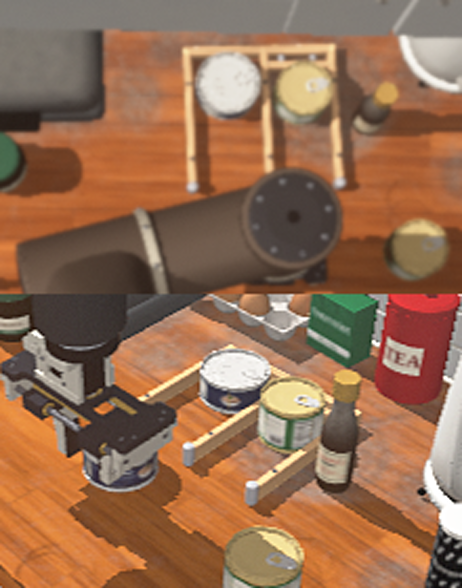

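send_rows --motion '[{"travel":[0.006,-0.0003,0.0002],"spin":0},{"travel":[0.006,0,0.0002],"spin":0},{"travel":[0.005,0,0.0002],"spin":0},{"travel":[0.003,0,0],"spin":0}]'

```text
time_s: 9.43
tcp_pos: [0.4861, -0.0509, 0.0312]
eef_rot: [-178.5, -1.8, 2.5]
contact_force: [-0.7, -0.0, -0.7]
gripper_width: 0.0497
```

send_rows --motion '[{"travel":[0.005,0,0.0002],"spin":0},{"travel":[0.005,0,0.0002],"spin":0},{"travel":[0.004,0,0],"spin":0},{"travel":[0,0,0],"spin":0}]'

```text
time_s: 9.77
tcp_pos: [0.5024, -0.0503, 0.0311]
eef_rot: [-178.5, -1.8, 2.5]
contact_force: [0.1, 0.1, 0.6]
gripper_width: 0.0499
```

```bash

python3 - <<'E'
from look import *
look("flat_tin",.04,.0432,"i")
look("stored_flat_tin",.04,.0432)
cv2.imwrite("pics/i.png",cv2.resize(cv2.imread("pics/i_scene.png")[190:310,270:430],None,fx=4,fy=4,interpolation=cv2.INTER_CUBIC))
x=.54;plan([(x,-.0468+.0454*(x-.568),.0315,2.6,.008)])
E
```

```text
top net []
scene net [[0.546, -0.055, -0.001]]
  fit [ 0.5451 -0.0506] rms 0.0009 77 enc [ 0.5401 -0.0554  0.043 ]
top net [[0.709, -0.041, 0.0]]
  fit [ 0.7121 -0.0397] rms 0.0006 668 enc [ 0.7129 -0.0388  0.0444]
scene net [[0.714, -0.039, -0.004]]
  fit [ 0.7108 -0.0403] rms 0.0015 579 enc [ 0.7111 -0.0407  0.0457]
pose [ 0.5012 -0.0503  0.0311] [-178.5   -1.8    2.5] F [-1.3  0.4  0.8]
5
[{"travel":[0.0078, -0.0001, 0.0002],"spin":-0.02},{"travel":[0.0078, -0.0001, 0.0002],"spin":-0.02},{"travel":[0.0078, -0.0001, 0.0002],"spin":-0.02},{"travel":[0.0078, -0.0001, 0.0002],"spin":-0.02},{"travel":[0.0078, -0.0001, 0.0002],"spin":-0.02}]
```

View pics/i.png

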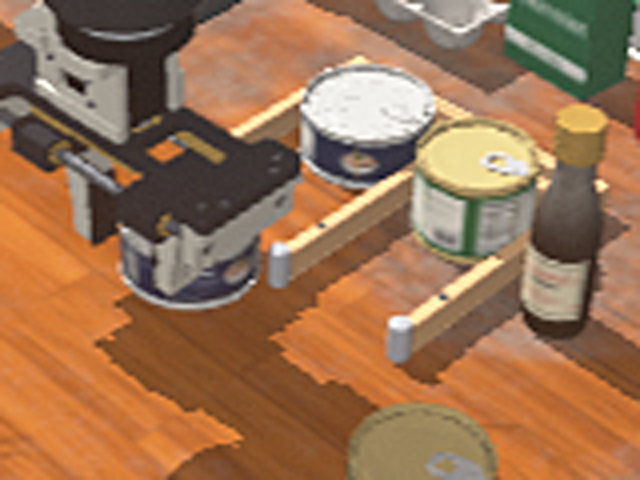

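send_rows --motion '[{"travel":[0.005,0,0.0002],"spin":0},{"travel":[0.005,0,0.0002],"spin":0},{"travel":[0.004,0,0.0001],"spin":0}]'

```text
time_s: 10.42
tcp_pos: [0.5146, -0.0498, 0.0311]
eef_rot: [-178.5, -1.7, 2.5]
contact_force: [-0.9, -0.4, 0.4]
gripper_width: 0.0496
```

send_rows --motion '[{"travel":[0.005,0,0.0002],"spin":0},{"travel":[0.005,0,0.0002],"spin":0},{"travel":[0.004,0,0.0001],"spin":0}]'

```text
time_s: 10.67
tcp_pos: [0.5293, -0.0491, 0.0307]
eef_rot: [-178.5, -1.6, 2.5]
contact_force: [-3.6, 2.9, 4.0]
gripper_width: 0.0494
```

send_rows --motion '[{"travel":[0.005,0,0.0002],"spin":0},{"travel":[0.005,0,0.0002],"spin":0},{"travel":[0.004,0,0.0001],"spin":0}]'

```text
time_s: 10.92
tcp_pos: [0.5449, -0.0485, 0.0305]
eef_rot: [-178.5, -1.5, 2.5]
contact_force: [-1.5, 0.6, 1.5]
gripper_width: 0.0495
```

```bash

python3 - <<'E'
from look import *
look("flat_tin",.04,.0432,"j")
x=.57;plan([(x,-.0468+.0454*(x-.568),.0315,2.6,.008)])
E
```

```text
top net []
scene net [[0.486, -0.289, -0.004]]
  fit [ 0.49   -0.2881] rms 0.0021 162 enc [ 0.4785 -0.2977  0.0364]
pose [ 0.5445 -0.0485  0.0304] [-178.5   -1.5    2.5] F [-0.2 -0.7 -0. ]
4
[{"travel":[0.0064, -0.0002, -0.0001],"spin":-0.02},{"travel":[0.0064, -0.0002, -0.0001],"spin":-0.02},{"travel":[0.0064, -0.0002, -0.0001],"spin":-0.02},{"travel":[0.0064, -0.0002, -0.0001],"spin":-0.02}]
```

send_rows --motion '[{"travel":[0.005,-0.0005,-0.0005],"spin":0},{"travel":[0.005,-0.0005,-0.0005],"spin":0},{"travel":[0.005,0,-0.0003],"spin":0}]'

```text
time_s: 11.37
tcp_pos: [0.5589, -0.0469, 0.032]
eef_rot: [-178.5, -1.5, 2.5]
contact_force: [-1.0, -0.1, -0.4]
gripper_width: 0.0498
```

send_rows --motion '[{"travel":[0.004,0,0.0001],"spin":0},{"travel":[0.004,0,0.0001],"spin":0},{"travel":[0,0,0],"spin":0}]'

```text
time_s: 11.62
tcp_pos: [0.5692, -0.0464, 0.0322]
eef_rot: [-178.5, -1.5, 2.5]
contact_force: [-0.1, -0.5, 0.6]
gripper_width: 0.05
```

```bash

python3 - <<'E'
from look import *
look("stored_flat_tin",.04,.0432,"k")
x=.58;plan([(x,-.0468+.0454*(x-.568),.0315,2.6,.008)])
E
```

```text
top net [[0.713, -0.039, -0.003]]
  fit [ 0.7123 -0.04  ] rms 0.0119 356 enc [ 0.7184 -0.0376  0.0425]
scene net [[0.715, -0.039, -0.003]]
  fit [ 0.7105 -0.0406] rms 0.0016 322 enc [ 0.7127 -0.0413  0.0458]
pose [ 0.5682 -0.0464  0.0322] [-178.5   -1.5    2.5] F [-0.2 -0.2 -0.5]
2
[{"travel":[0.0059, 0.0002, 0.0005],"spin":-0.05},{"travel":[0.0059, 0.0002, 0.0005],"spin":-0.05}]
```

send_rows --motion '[{"travel":[0.003,0,0],"spin":0},{"travel":[0.003,0,0],"spin":0},{"travel":[0.002,0,0],"spin":0}]'

```text
time_s: 12.07
tcp_pos: [0.5755, -0.0462, 0.0324]
eef_rot: [-178.5, -1.4, 2.5]
contact_force: [-0.4, -0.6, -0.5]
gripper_width: 0.0498
```

send_rows --motion '[{"travel":[0.002,0,0],"spin":0},{"travel":[0.001,0,0],"spin":0}]'

```text
time_s: 12.23
tcp_pos: [0.5788, -0.046, 0.0324]
eef_rot: [-178.5, -1.4, 2.5]
contact_force: [-0.4, 0.3, -0.8]
gripper_width: 0.0497
```

send_rows --motion '[{"travel":[0.0015,0,0],"spin":0},{"travel":[0,0,0],"spin":0}]'

```text
time_s: 12.4
tcp_pos: [0.5806, -0.046, 0.0323]
eef_rot: [-178.5, -1.4, 2.5]
contact_force: [-0.8, 0.0, 0.9]
gripper_width: 0.0498
```

send_rows --motion '[{"travel":[0.0015,0,0],"spin":0},{"travel":[0,0,0],"spin":0}]'

```text
time_s: 12.57
tcp_pos: [0.5816, -0.0461, 0.0322]
eef_rot: [-178.5, -1.3, 2.5]
contact_force: [-0.7, 0.0, 0.3]
gripper_width: 0.0499
```

send_rows --motion '[{"travel":[0.001,0,0],"spin":0},{"travel":[0,0,0],"spin":0}]'

```text
time_s: 12.73
tcp_pos: [0.5822, -0.0461, 0.0322]
eef_rot: [-178.5, -1.3, 2.5]
contact_force: [-1.5, 0.5, 0.1]
gripper_width: 0.0496
```

```bash

python3 - <<'E'
from look import *
look("stored_flat_tin",.04,.0432,"l")
print(r.get_state()["contact_force"],r.get_state()["tcp_pos"])
E
```

```text
top net [[0.716, -0.041, -0.001]]
  fit [ 0.7118 -0.0394] rms 0.0078 192 enc [ 0.7317 -0.0314  0.0371]
scene net [[0.716, -0.037, -0.003], [0.623, -0.411, 0.001]]
  fit [ 0.7132 -0.04  ] rms 0.0011 213 enc [ 0.7163 -0.0417  0.0447]
  fit [ 0.6444 -0.4057] rms 0.007 166 enc [ 0.6294 -0.4247  0.0347]
[-1.8041524  -0.32418903  0.25720329] [ 0.58221006 -0.04606391  0.03223609]
```

send_rows --motion '[{"travel":[0.001,0,0],"spin":0},{"travel":[0,0,0],"spin":0}]'

```text
time_s: 13.1
tcp_pos: [0.5828, -0.0461, 0.0322]
eef_rot: [-178.5, -1.3, 2.5]
contact_force: [-1.1, -0.1, 0.5]
gripper_width: 0.0498
```

send_rows --motion '[{"travel":[0.001,0,0],"spin":0},{"travel":[0,0,0],"spin":0}]'

```text
time_s: 13.27
tcp_pos: [0.583, -0.0462, 0.032]
eef_rot: [-178.5, -1.2, 2.5]
contact_force: [-2.7, 0.7, 2.5]
gripper_width: 0.0498
```

send_rows --motion '[{"travel":[0.001,0,0],"spin":0},{"travel":[0,0,0],"spin":0}]'

```text
time_s: 13.43
tcp_pos: [0.583, -0.0462, 0.0319]
eef_rot: [-178.5, -1.1, 2.4]
contact_force: [-3.0, 1.1, 1.6]
gripper_width: 0.0502
```

send_rows --motion '[{"travel":[0.002,0,0],"spin":0}]'

```text
time_s: 13.52
tcp_pos: [0.5836, -0.0462, 0.0317]
eef_rot: [-178.5, -0.9, 2.4]
contact_force: [-10.6, 2.0, 7.2]
gripper_width: 0.0499
```

send_rows --motion '[{"travel":[-0.006,0,-0.0005],"spin":0},{"travel":[-0.015,0,-0.001],"spin":0},{"travel":[-0.03,0,-0.002],"spin":0},{"travel":[-0.03,0,-0.03],"spin":0},{"travel":[-0.01,0,-0.035],"spin":0}]'

```text
time_s: 13.93
tcp_pos: [0.4907, -0.0521, 0.0933]
eef_rot: [-178.5, -0.8, 2.4]
contact_force: [-0.1, 1.0, 0.5]
gripper_width: 0.0501
```

send_rows --motion '[{"travel":[0,0,-0.03],"spin":0},{"travel":[0,0,0],"spin":0}]'

```text
time_s: 14.1
tcp_pos: [0.4915, -0.0528, 0.1303]
eef_rot: [-178.5, -1.4, 2.5]
contact_force: [1.3, 1.0, 0.5]
gripper_width: 0.0497
```

```bash

python3 - <<'E'
from look import *
look("flat_tin",.04,.0432,"m"); look("stored_flat_tin",.04,.0432); look("tall_tin",.058,.0377)
plan([(.4865,-.36,.15,90)])
E
```

```text
top net [[0.628, -0.046, -0.002], [0.713, -0.038, -0.002]]
  fit [ 0.6329 -0.0423] rms 0.0108 350 enc [ 0.6353 -0.0427  0.0419]
  fit [ 0.7136 -0.0399] rms 0.0021 664 enc [ 0.7123 -0.0415  0.0469]
scene net [[0.626, -0.046, -0.002]]
  fit [ 0.6266 -0.0461] rms 0.0016 660 enc [ 0.6285 -0.0471  0.0464]
top net [[0.714, -0.04, -0.005]]
  fit [ 0.713  -0.0398] rms 0.0019 672 enc [ 0.711  -0.0402  0.0465]
scene net [[0.72, -0.036, -0.004]]
  fit [ 0.7139 -0.0401] rms 0.0008 525 enc [ 0.7141 -0.0401  0.0441]
top net [[0.409, -0.423, 0.002], [0.488, -0.292, -0.0], [0.629, -0.046, -0.0]]
  fit [ 0.4118 -0.4195] rms 0.0009 561 enc [ 0.4112 -0.4197  0.0388]
  fit [ 0.4867 -0.2904] rms 0.001 551 enc [ 0.4883 -0.29    0.0394]
scene net [[0.483, -0.292, -0.001], [0.43, 0.395, -0.002]]
  fit [ 0.4856 -0.2917] rms 0.0008 895 enc [ 0.4862 -0.2923  0.0393]
  fit [0.4264 0.3898] rms 0.0012 95 enc [0.4212 0.3822 0.0388]
pose [ 0.4882 -0.0532  0.1239] [-178.6   -0.7    2.4] F [ 0.   0.2 -1.1]
13
[{"travel":[-0.0011, 0.0235, -0.0026],"spin":-6.74},{"travel":[-0.0038, 0.0232, -0.0026],"spin":-6.74},{"travel":[-0.0065, 0.0226, -0.0026],"spin":-6.74},{"travel":[-0.0092, 0.0217, -0.0026],"spin":-6.74},{"travel":[-0.0116, 0.0205, -0.0026],"spin":-6.74}]
[{"travel":[-0.014, 0.019, -0.0026],"spin":-6.74},{"travel":[-0.0161, 0.0172, -0.0026],"spin":-6.74},{"travel":[-0.018, 0.0152, -0.0026],"spin":-6.74},{"travel":[-0.0196, 0.013, -0.0026],"spin":-6.74},{"travel":[-0.021, 0.0106, -0.0026],"spin":-6.74}]
[{"travel":[-0.0221, 0.008, -0.0026],"spin":-6.74},{"travel":[-0.0229, 0.0054, -0.0026],"spin":-6.74},{"travel":[-0.0234, 0.0027, -0.0026],"spin":-6.74}]
```

```bash

python3 - <<'E'
from look import *
s=r.get_state(); j=s["joints"]; print(j, j[0]+j[5]-90, s["eef_rot"][2])
plan([(.4865,-.36,.15,-90)])
E
```

```text
[ 15.73658898   8.45838714 -29.93653708  -1.59306901 -50.56628676
  77.68610289] 3.4226918658088152 2.412646435013669
pose [ 0.4882 -0.0532  0.1239] [-178.6   -0.7    2.4] F [ 0.   0.2 -1.1]
14
[{"travel":[-0.001, 0.0218, -0.0024],"spin":6.6},{"travel":[0.0015, 0.0218, -0.0024],"spin":6.6},{"travel":[0.004, 0.0215, -0.0024],"spin":6.6},{"travel":[0.0064, 0.0209, -0.0024],"spin":6.6},{"travel":[0.0088, 0.02, -0.0024],"spin":6.6}]
[{"travel":[0.011, 0.0189, -0.0024],"spin":6.6},{"travel":[0.0131, 0.0175, -0.0024],"spin":6.6},{"travel":[0.0151, 0.0158, -0.0024],"spin":6.6},{"travel":[0.0168, 0.014, -0.0024],"spin":6.6},{"travel":[0.0183, 0.012, -0.0024],"spin":6.6}]
[{"travel":[0.0195, 0.0098, -0.0024],"spin":6.6},{"travel":[0.0205, 0.0075, -0.0024],"spin":6.6},{"travel":[0.0213, 0.0051, -0.0024],"spin":6.6},{"travel":[0.0217, 0.0026, -0.0024],"spin":6.6}]
```

send_rows --motion '[{"travel":[-0.001,0.022,-0.0024],"spin":6.6},{"travel":[0.0015,0.022,-0.0024],"spin":6.6},{"travel":[0.004,0.0215,-0.0024],"spin":6.6},{"travel":[0.0064,0.021,-0.0024],"spin":6.6},{"travel":[0.0088,0.02,-0.0024],"spin":6.6}]'

```text
time_s: 15.12
tcp_pos: [0.4877, -0.1638, 0.1321]
eef_rot: [-178.4, 0.3, -31.4]
contact_force: [1.1, 0.4, 0.8]
gripper_width: 0.0499
```

send_rows --motion '[{"travel":[0.011,0.019,-0.0024],"spin":6.6},{"travel":[0.013,0.0175,-0.0024],"spin":6.6},{"travel":[0.015,0.016,-0.0024],"spin":6.6},{"travel":[0.017,0.014,-0.0024],"spin":6.6},{"travel":[0.0185,0.012,-0.0024],"spin":6.6}]'

```text
time_s: 15.53
tcp_pos: [0.4838, -0.2793, 0.1407]
eef_rot: [-178.9, 1.1, -66.0]
contact_force: [0.5, 0.4, 0.6]
gripper_width: 0.0498
```

send_rows --motion '[{"travel":[0.0195,0.01,0],"spin":6.6},{"travel":[0.0205,0.0075,0],"spin":6.6},{"travel":[0.0213,0.005,0],"spin":6.6},{"travel":[0.0217,0.0026,0],"spin":6.6},{"travel":[0,0,0],"spin":0}]'

```text
time_s: 15.95
tcp_pos: [0.478, -0.3746, 0.1369]
eef_rot: [-179.7, 1.5, -94.3]
contact_force: [-0.1, -0.2, 0.0]
gripper_width: 0.0496
```

```bash

python3 - <<'E'
from look import *
plan([(.486,-.35,.15,-90)]);plan([(.486,-.35,.15,-90),(.486,-.35,.033,-90)])
E
```

```text
pose [ 0.478  -0.3746  0.1369] [-179.7    1.5  -94.3] F [-0.1 -0.2  0. ]
1
[{"travel":[-0.0255, -0.0062, -0.0124],"spin":-4.34}]
pose [ 0.478  -0.3746  0.1369] [-179.7    1.5  -94.3] F [-0.1 -0.2  0. ]
5
[{"travel":[-0.0255, -0.0062, -0.0124],"spin":-4.34},{"travel":[0.0007, 0.0002, 0.0292],"spin":0.0},{"travel":[0.0007, 0.0002, 0.0292],"spin":0.0},{"travel":[0.0007, 0.0002, 0.0292],"spin":0.0},{"travel":[0.0007, 0.0002, 0.0292],"spin":0.0}]
```

send_rows --motion '[{"travel":[-0.023,-0.006,0],"spin":-4.3},{"travel":[0,0,0],"spin":0},{"travel":[0.0005,0,0.028],"spin":0},{"travel":[0.0005,0,0.028],"spin":0},{"travel":[0,0,0],"spin":0}]'

```text
time_s: 16.37
tcp_pos: [0.487, -0.3529, 0.0799]
eef_rot: [-179.5, 1.4, -89.9]
contact_force: [-1.2, 0.3, -0.3]
gripper_width: 0.0497
```

```bash

python3 - <<'E'
from look import *
plan([(.486,-.351,.033,-90,.02)])
E
```

```text
pose [ 0.487  -0.3529  0.0799] [-179.5    1.4  -89.9] F [-1.2  0.3 -0.3]
3
[{"travel":[-0.0003, 0.0005, 0.0156],"spin":0.04},{"travel":[-0.0003, 0.0005, 0.0156],"spin":0.04},{"travel":[-0.0003, 0.0005, 0.0156],"spin":0.04}]
```

send_rows --motion '[{"travel":[0,0.0005,0.016],"spin":0},{"travel":[0,0,0.016],"spin":0},{"travel":[0,0,0.014],"spin":0},{"travel":[0,0,0],"spin":0}]'

```text
time_s: 16.7
tcp_pos: [0.4879, -0.3516, 0.0349]
eef_rot: [-179.5, 1.4, -89.6]
contact_force: [-1.3, -0.1, 0.2]
gripper_width: 0.0496
```

send_rows --motion '[{"travel":[-0.01,0,0],"spin":0},{"travel":[-0.01,0,0],"spin":0},{"travel":[-0.01,0,0],"spin":0},{"travel":[-0.008,0,0],"spin":0},{"travel":[0,0,0],"spin":0}]'

```text
time_s: 17.12
tcp_pos: [0.4894, -0.3108, 0.0405]
eef_rot: [-179.3, 1.2, -89.5]
contact_force: [-0.5, -0.2, 0.2]
gripper_width: 0.0501
```

```bash

python3 - <<'E'
from look import *
look("tall_tin",.058,.0377,"n")
plan([(.486,-.2,.033,-90,.015)])
E
```

```text
top net [[0.408, -0.423, 0.003], [0.49, -0.277, 0.001]]
  fit [ 0.4117 -0.4196] rms 0.0007 556 enc [ 0.4106 -0.4201  0.0388]
  fit [ 0.4897 -0.2719] rms 0.0062 65 enc [ 0.4956 -0.2954  0.0258]
scene net [[0.409, -0.417, 0.004], [0.487, -0.275, -0.0]]
  fit [ 0.41   -0.4199] rms 0.0005 1281 enc [ 0.41   -0.4193  0.0385]
 few 12
pose [ 0.4894 -0.3125  0.0399] [-179.3    1.2  -89.6] F [ 0.4 -0.  -0. ]
8
[{"travel":[-0.014, 0.0003, 0.0012],"spin":0.05},{"travel":[-0.014, 0.0003, 0.0012],"spin":0.05},{"travel":[-0.014, 0.0004, 0.0012],"spin":0.05},{"travel":[-0.014, 0.0004, 0.0012],"spin":0.05},{"travel":[-0.014, 0.0004, 0.0012],"spin":0.05}]
[{"travel":[-0.014, 0.0004, 0.0012],"spin":0.05},{"travel":[-0.014, 0.0004, 0.0012],"spin":0.05},{"travel":[-0.014, 0.0004, 0.0012],"spin":0.05}]
```

send_rows --motion '[{"travel":[-0.012,0.0003,0.0013],"spin":0},{"travel":[-0.014,0.0003,0.0013],"spin":0},{"travel":[-0.014,0.0004,0.0013],"spin":0},{"travel":[-0.014,0.0004,0.0013],"spin":0},{"travel":[-0.014,0.0004,0.0013],"spin":0}]'

```text
time_s: 17.73
tcp_pos: [0.4894, -0.2456, 0.0363]
eef_rot: [-179.1, 1.0, -89.8]
contact_force: [0.1, -2.4, 3.1]
gripper_width: 0.05
```

send_rows --motion '[{"travel":[-0.014,0.0004,0.0005],"spin":0},{"travel":[-0.013,0.0004,0.0005],"spin":0},{"travel":[-0.01,0,0.0005],"spin":0},{"travel":[-0.006,0,0],"spin":0},{"travel":[0,0,0],"spin":0}]'

```text
time_s: 18.15
tcp_pos: [0.4884, -0.1974, 0.0361]
eef_rot: [-179.0, 0.9, -89.7]
contact_force: [0.2, -2.2, 0.5]
gripper_width: 0.0501
```

```bash

python3 - <<'E'
from look import *
look("tall_tin",.058,.0377,"o")
plan([(.486,-.187,.033,-90,.015)])
E
```

```text
top net [[0.408, -0.424, 0.002], [0.489, -0.159, 0.001]]
  fit [ 0.4114 -0.4187] rms 0.0009 557 enc [ 0.4106 -0.4192  0.039 ]
  fit [ 0.4898 -0.161 ] rms 0.011 196 enc [ 0.4838 -0.1563  0.0329]
scene net [[0.41, -0.42, 0.003], [0.491, -0.16, -0.002], [0.672, -0.235, -0.002]]
  fit [ 0.4102 -0.4199] rms 0.0008 1286 enc [ 0.4108 -0.4198  0.0392]
  fit [ 0.4899 -0.1643] rms 0.0013 40 enc [ 0.4979 -0.1684  0.0368]
pose [ 0.4885 -0.1988  0.036 ] [-179.     0.9  -89.8] F [-0.8 -0.4  0.3]
1
[{"travel":[-0.0117, 0.0025, 0.0031],"spin":0.23}]
```

send_rows --motion '[{"travel":[-0.006,0.0005,0.0015],"spin":0},{"travel":[-0.005,0.0005,0.001],"spin":0},{"travel":[-0.001,0,0],"spin":0},{"travel":[0,0,0],"spin":0}]'

```text
time_s: 18.68
tcp_pos: [0.4879, -0.1877, 0.0336]
eef_rot: [-178.9, 0.9, -89.9]
contact_force: [0.8, -2.0, 1.8]
gripper_width: 0.0496
```

send_rows --motion '[{"travel":[0.004,0,0],"spin":0},{"travel":[0.004,0,0],"spin":0},{"travel":[0,0,0],"spin":0}]'

```text
time_s: 18.93
tcp_pos: [0.4874, -0.1958, 0.033]
eef_rot: [-179.0, 0.9, -89.9]
contact_force: [-0.4, 0.2, -0.1]
gripper_width: 0.0499
```

```bash

python3 - <<'E'
from look import *
look("tall_tin",.058,.0377,"p")
plan([(.486,-.187,.033,-90,.015)])
E
```

```text
top net [[0.489, -0.154, 0.0], [0.631, -0.047, -0.0]]
  fit [ 0.4895 -0.1509] rms 0.015 197 enc [ 0.4804 -0.1536  0.0332]
 few 0
scene net [[0.487, -0.153, 0.001]]
  fit [ 0.4857 -0.151 ] rms 0.0026 38 enc [ 0.5139 -0.1518  0.0246]
pose [ 0.4874 -0.1954  0.0331] [-179.     0.9  -89.9] F [-0.9  0.3  1. ]
1
[{"travel":[-0.0084, 0.0014, 0.0002],"spin":0.11}]
```

send_rows --motion '[{"travel":[-0.0003,0.0056,-0.0001],"spin":6.7},{"travel":[-0.0003,0.0056,-0.0001],"spin":6.7},{"travel":[-0.0003,0.0056,-0.0001],"spin":6.7},{"travel":[-0.0003,0.0056,-0.0001],"spin":6.7},{"travel":[-0.0003,0.0056,-0.0001],"spin":6.7}]'

```text
time_s: 19.55
tcp_pos: [0.461, -0.1875, 0.0329]
eef_rot: [-179.7, 1.3, -124.6]
contact_force: [0.1, -0.3, 0.4]
gripper_width: 0.0495
```

```bash

python3 - <<'E'
from look import *
s=r.get_state();d=np.array([.4885,-.150])-s["tcp_pos"][:2]; print(np.hypot(*d), np.degrees(np.arctan2(d[1],d[0])),s["eef_rot"],s["tcp_pos"])
E
```

```text
0.046506060701599065 53.675950969824335 [-179.680039      1.33863122 -124.60733386] [ 0.46095207 -0.18746899  0.03294324]
```

send_rows --motion '[{"travel":[-0.0004,0.0052,0],"spin":6.6},{"travel":[-0.0003,0.0053,0],"spin":6.6},{"travel":[-0.0003,0.0053,0],"spin":6.6},{"travel":[-0.0003,0.0053,0],"spin":6.6}]'

```text
time_s: 19.88
tcp_pos: [0.4457, -0.1711, 0.0329]
eef_rot: [179.6, 1.3, -152.4]
contact_force: [0.0, -0.2, 0.8]
gripper_width: 0.0499
```

send_rows --motion '[{"travel":[-0.0003,0.0053,0],"spin":6.6},{"travel":[-0.0003,0.0053,0],"spin":6.6},{"travel":[-0.0003,0.0053,0],"spin":6.6},{"travel":[-0.0003,0.0053,0],"spin":6.0},{"travel":[0,0,0],"spin":0}]'

```text
time_s: 20.3
tcp_pos: [0.4394, -0.1491, 0.0334]
eef_rot: [179.0, 1.0, -179.9]
contact_force: [-0.2, -0.8, -0.8]
gripper_width: 0.05
```

```bash

python3 - <<'E'
from look import *
look("tall_tin",.058,.0377,"q")
x=.442; plan([(x,-.1446+.0437*(x-.573),.033,-177.5,.015)])
for c in("scene","top"):print([np.round(w(c,x["at"]),4).tolist() for x in r.pinpoint(c,"narrow_lane")])
E
```

```text
top net [[0.408, -0.423, 0.001]]
  fit [ 0.4108 -0.4192] rms 0.0011 548 enc [ 0.4112 -0.4188  0.0383]
scene net [[0.411, -0.417, 0.006], [0.488, -0.154, -0.001]]
  fit [ 0.4099 -0.4197] rms 0.0005 1286 enc [ 0.4096 -0.4196  0.0388]
 few 2
pose [ 0.4397 -0.1498  0.0334] [ 179.1    1.  -179.5] F [-0.1  0.4  0.3]
1
[{"travel":[-0.0023, -0.0005, 0.0004],"spin":-1.97}]
[[0.7177, -0.0385, -0.0051]]
[]
```

send_rows --motion '[{"travel":[-0.003,-0.0005,0],"spin":-2},{"travel":[-0.004,0,0],"spin":0},{"travel":[-0.004,0,0],"spin":0},{"travel":[-0.004,0,0],"spin":0},{"travel":[0,0,0],"spin":0}]'

```text
time_s: 21.02
tcp_pos: [0.4546, -0.1507, 0.0332]
eef_rot: [179.1, 0.9, -177.4]
contact_force: [-0.5, -0.6, -0.2]
gripper_width: 0.05
```

```bash

python3 - <<'E'
from look import *
x=.475; plan([(x,-.1446+.0437*(x-.573),.033,-177.5,.006)])
E
```

```text
pose [ 0.4546 -0.1507  0.0332] [ 179.1    0.9 -177.4] F [-0.5 -0.6 -0.2]
4
[{"travel":[-0.0051, 0.0002, 0.0001],"spin":0.01},{"travel":[-0.0051, 0.0002, 0.0001],"spin":0.01},{"travel":[-0.0051, 0.0002, 0.0001],"spin":0.01},{"travel":[-0.0051, 0.0002, 0.0001],"spin":0.01}]
```

send_rows --motion '[{"travel":[-0.005,0.0002,0.0001],"spin":0},{"travel":[-0.006,0.0002,0.0001],"spin":0},{"travel":[-0.006,0.0002,0.0001],"spin":0},{"travel":[-0.005,0.0002,0.0001],"spin":0}]'

```text
time_s: 21.35
tcp_pos: [0.4757, -0.1492, 0.0327]
eef_rot: [179.1, 0.7, -177.5]
contact_force: [-2.4, -0.4, 3.0]
gripper_width: 0.0496
```

send_rows --motion '[{"travel":[-0.006,0,0.0001],"spin":0},{"travel":[-0.006,0,0.0001],"spin":0},{"travel":[-0.005,0,0.0001],"spin":0},{"travel":[0,0,0],"spin":0}]'

```text
time_s: 21.68
tcp_pos: [0.4961, -0.1482, 0.0325]
eef_rot: [179.1, 0.7, -177.5]
contact_force: [-0.5, -0.8, 1.6]
gripper_width: 0.05
```

```bash

python3 - <<'E'
from look import *
look("tall_tin",.058,.0377,"s")
x=.53; plan([(x,-.1446+.0437*(x-.573),.033,-177.5,.006)])
cv2.imwrite("pics/s.png",cv2.resize(cv2.imread("pics/s_scene.png")[190:310,310:470],None,fx=4,fy=4,interpolation=cv2.INTER_CUBIC))
E
```

```text
top net [[0.407, -0.423, 0.002]]
  fit [ 0.411  -0.4194] rms 0.0008 566 enc [ 0.4099 -0.4201  0.039 ]
scene net [[0.411, -0.421, 0.007], [0.534, -0.148, 0.003]]
  fit [ 0.41   -0.4199] rms 0.0007 1290 enc [ 0.4102 -0.4195  0.0391]
  fit [ 0.5312 -0.1503] rms 0.0037 46 enc [ 0.5137 -0.137   0.0286]
pose [ 0.4949 -0.1482  0.0325] [ 179.1    0.7 -177.5] F [ 0.  -0.4 -0.5]
6
[{"travel":[-0.0059, 0.0, -0.0],"spin":-0.0},{"travel":[-0.0059, 0.0, -0.0],"spin":-0.0},{"travel":[-0.0059, 0.0, -0.0],"spin":-0.0},{"travel":[-0.0059, 0.0, -0.0],"spin":-0.0},{"travel":[-0.0059, 0.0, -0.0],"spin":-0.0}]
[{"travel":[-0.0059, 0.0, -0.0],"spin":-0.0}]
```

View pics/s.png

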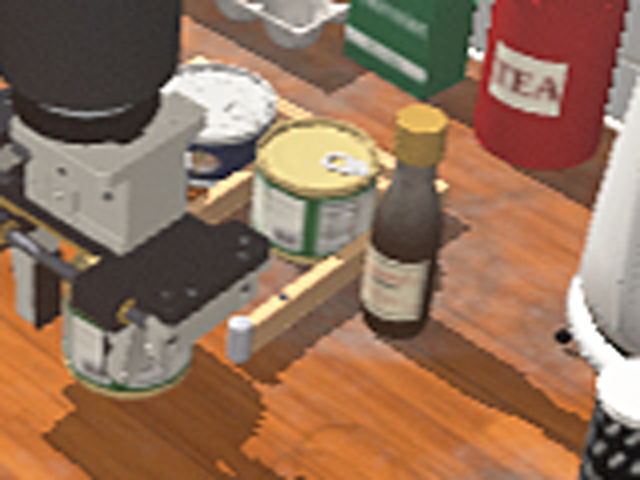

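send_rows --motion '[{"travel":[-0.005,0,0],"spin":0},{"travel":[-0.005,0,0],"spin":0},{"travel":[-0.004,0,0],"spin":0}]'

```text
time_s: 22.13
tcp_pos: [0.508, -0.1475, 0.0325]
eef_rot: [179.1, 0.6, -177.5]
contact_force: [-1.9, -0.5, -0.6]
gripper_width: 0.0498
```

send_rows --motion '[{"travel":[-0.005,0,0],"spin":0},{"travel":[-0.004,0,0],"spin":0}]'

```text
time_s: 22.3
tcp_pos: [0.5177, -0.1471, 0.0325]
eef_rot: [179.1, 0.6, -177.6]
contact_force: [-1.6, -0.2, 0.8]
gripper_width: 0.0501
```

send_rows --motion '[{"travel":[-0.005,0,0],"spin":0},{"travel":[-0.004,0,0],"spin":0}]'

```text
time_s: 22.47
tcp_pos: [0.5276, -0.1467, 0.0325]
eef_rot: [179.1, 0.5, -177.6]
contact_force: [-1.7, 0.5, 0.2]
gripper_width: 0.0495
```

send_rows --motion '[{"travel":[-0.004,0,0],"spin":0},{"travel":[-0.004,0,0],"spin":0}]'

```text
time_s: 22.63
tcp_pos: [0.5364, -0.1464, 0.0325]
eef_rot: [179.1, 0.5, -177.6]
contact_force: [-2.7, 0.7, 0.7]
gripper_width: 0.0496
```

send_rows --motion '[{"travel":[-0.004,0,0],"spin":0},{"travel":[-0.004,0,0],"spin":0}]'

```text
time_s: 22.8
tcp_pos: [0.5453, -0.146, 0.0325]
eef_rot: [179.1, 0.5, -177.6]
contact_force: [-1.2, 0.2, 0.4]
gripper_width: 0.0495
```

send_rows --motion '[{"travel":[-0.004,0,0],"spin":0},{"travel":[-0.004,0,0],"spin":0}]'

```text
time_s: 22.97
tcp_pos: [0.5541, -0.1456, 0.0325]
eef_rot: [179.1, 0.5, -177.6]
contact_force: [-1.9, 1.0, -0.2]
gripper_width: 0.0496
```

```bash

python3 - <<'E'
from look import *
look("stored_tall_tin",.058,.0377,"t")
x=.58; plan([(x,-.1446+.0437*(x-.573),.033,-177.5,.006)])
cv2.imwrite("pics/t.png",cv2.resize(cv2.imread("pics/t_scene.png")[180:300,320:480],None,fx=4,fy=4,interpolation=cv2.INTER_CUBIC))
E
```

```text
top net [[0.701, -0.144, 0.002]]
  fit [ 0.7004 -0.1409] rms 0.0101 280 enc [ 0.7067 -0.1407  0.0367]
scene net [[0.697, -0.137, -0.003]]
  fit [ 0.701  -0.1411] rms 0.0028 403 enc [ 0.7019 -0.1409  0.039 ]
pose [ 0.5542 -0.1456  0.0326] [ 179.1    0.6 -177.5] F [ 0.2 -0.2 -0.4]
5
[{"travel":[-0.0052, 0.0, -0.0],"spin":-0.01},{"travel":[-0.0052, 0.0, -0.0],"spin":-0.01},{"travel":[-0.0052, 0.0, -0.0],"spin":-0.01},{"travel":[-0.0052, 0.0, -0.0],"spin":-0.01},{"travel":[-0.0052, 0.0, -0.0],"spin":-0.01}]
```

View pics/t.png

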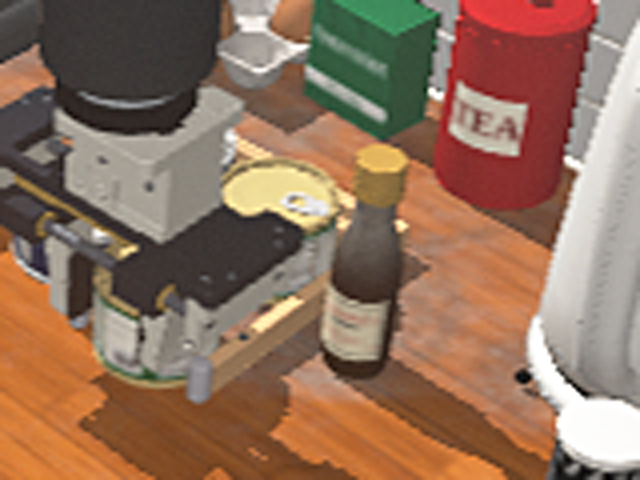

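send_rows --motion '[{"travel":[-0.005,0,0],"spin":0},{"travel":[-0.005,0,0],"spin":0},{"travel":[-0.005,0,0],"spin":0},{"travel":[-0.003,0,0],"spin":0}]'

```text
time_s: 23.5
tcp_pos: [0.5722, -0.1448, 0.0328]
eef_rot: [179.0, 0.5, -177.6]
contact_force: [-1.2, -0.1, -0.7]
gripper_width: 0.0499
```

send_rows --motion '[{"travel":[-0.003,0,0],"spin":0},{"travel":[-0.002,0,0],"spin":0},{"travel":[0,0,0],"spin":0}]'

```text
time_s: 23.75
tcp_pos: [0.5784, -0.1446, 0.0326]
eef_rot: [179.1, 0.4, -177.6]
contact_force: [-1.5, -0.4, 0.7]
gripper_width: 0.0502
```

send_rows --motion '[{"travel":[-0.0015,0,0],"spin":0},{"travel":[0,0,0],"spin":0}]'

```text
time_s: 23.92
tcp_pos: [0.5798, -0.1445, 0.0326]
eef_rot: [179.1, 0.4, -177.6]
contact_force: [-0.3, 0.3, 1.1]
gripper_width: 0.0495
```

send_rows --motion '[{"travel":[-0.002,0,0],"spin":0},{"travel":[-0.001,0,0],"spin":0}]'

```text
time_s: 24.08
tcp_pos: [0.5827, -0.1444, 0.0327]
eef_rot: [179.1, 0.4, -177.6]
contact_force: [-1.2, 0.0, 0.4]
gripper_width: 0.05
```

send_rows --motion '[{"travel":[-0.0015,0,0],"spin":0},{"travel":[0,0,0],"spin":0}]'

```text
time_s: 24.25
tcp_pos: [0.5845, -0.1443, 0.0327]
eef_rot: [179.0, 0.4, -177.6]
contact_force: [-1.3, -1.0, -0.3]
gripper_width: 0.0499
```

send_rows --motion '[{"travel":[-0.0015,0,0],"spin":0},{"travel":[0,0,0],"spin":0}]'

```text
time_s: 24.42
tcp_pos: [0.5862, -0.1442, 0.0327]
eef_rot: [179.0, 0.4, -177.6]
contact_force: [1.0, 0.4, 0.4]
gripper_width: 0.0497
```

```bash

python3 - <<'E'
from look import *
look("stored_tall_tin",.058,.0377,"u")
print(r.get_state()["contact_force"],r.get_state()["tcp_pos"])
E
```

```text
top net []
scene net [[0.697, -0.138, -0.006]]
  fit [ 0.7006 -0.1403] rms 0.0098 121 enc [ 0.7212 -0.14    0.0327]
[-0.09296719 -0.68342868 -0.35119356] [ 0.58610938 -0.14421079  0.03277137]
```

send_rows --motion '[{"travel":[-0.0015,0,0],"spin":0},{"travel":[0,0,0],"spin":0}]'

```text
time_s: 24.78
tcp_pos: [0.5875, -0.1441, 0.0328]
eef_rot: [179.0, 0.4, -177.6]
contact_force: [-0.2, -0.3, 0.2]
gripper_width: 0.0496
```

send_rows --motion '[{"travel":[-0.001,0,0],"spin":0},{"travel":[0,0,0],"spin":0}]'

```text
time_s: 24.95
tcp_pos: [0.588, -0.1441, 0.0327]
eef_rot: [179.0, 0.4, -177.6]
contact_force: [-1.4, -0.0, -0.2]
gripper_width: 0.0497
```

send_rows --motion '[{"travel":[-0.001,0,0],"spin":0},{"travel":[0,0,0],"spin":0}]'

```text
time_s: 25.12
tcp_pos: [0.5883, -0.1442, 0.0326]
eef_rot: [179.0, 0.3, -177.6]
contact_force: [-1.6, 0.7, 0.8]
gripper_width: 0.0498
```

send_rows --motion '[{"travel":[-0.0012,0,0],"spin":0},{"travel":[0,0,0],"spin":0}]'

```text
time_s: 25.28
tcp_pos: [0.589, -0.1441, 0.0326]
eef_rot: [179.0, 0.2, -177.6]
contact_force: [-1.1, 0.4, 1.8]
gripper_width: 0.05
```

send_rows --motion '[{"travel":[-0.0012,0,0],"spin":0},{"travel":[0,0,0],"spin":0}]'

```text
time_s: 25.45
tcp_pos: [0.5895, -0.1441, 0.0325]
eef_rot: [179.0, 0.1, -177.6]
contact_force: [-2.7, 0.7, 1.6]
gripper_width: 0.0499
```

send_rows --motion '[{"travel":[-0.0012,0,0],"spin":0},{"travel":[0,0,0],"spin":0}]'

```text
time_s: 25.62
tcp_pos: [0.5895, -0.1441, 0.0324]
eef_rot: [179.0, 0.0, -177.6]
contact_force: [-2.5, 1.9, 2.0]
gripper_width: 0.0494
```

```bash

python3 - <<'E'
from look import *
look("stored_tall_tin",.058,.0377,"v")
E
```

```text
top net []
scene net [[0.7, -0.137, -0.002]]
  fit [ 0.6992 -0.1453] rms 0.0089 105 enc [ 0.7274 -0.1381  0.0278]
```

send_rows --motion '[{"travel":[-0.002,0,0],"spin":0}]'

```text
time_s: 25.9
tcp_pos: [0.5899, -0.1441, 0.0322]
eef_rot: [179.0, -0.1, -177.6]
contact_force: [-11.7, 0.7, 8.3]
gripper_width: 0.05
```

send_rows --motion '[{"travel":[0.006,0,-0.0003],"spin":0},{"travel":[0.015,0,-0.0005],"spin":0},{"travel":[0.03,0,-0.001],"spin":0},{"travel":[0.03,0,-0.02],"spin":0},{"travel":[0.02,0,-0.035],"spin":0}]'

```text
time_s: 26.32
tcp_pos: [0.4904, -0.1488, 0.0835]
eef_rot: [179.0, -0.1, -177.6]
contact_force: [0.5, -0.0, 0.8]
gripper_width: 0.0495
```

send_rows --motion '[{"travel":[0,0.035,-0.03],"spin":0},{"travel":[0,0.035,-0.02],"spin":0},{"travel":[0,0.035,-0.02],"spin":0},{"travel":[0,0.035,0],"spin":0},{"travel":[0,0.035,0],"spin":0}]'

```text
time_s: 26.73
tcp_pos: [0.486, 0.0239, 0.166]
eef_rot: [178.8, 1.2, -178.1]
contact_force: [-0.6, -0.6, -0.7]
gripper_width: 0.0495
```

send_rows --motion '[{"travel":[0,0.035,0],"spin":0},{"travel":[0,0.035,0],"spin":0},{"travel":[0,0.035,0],"spin":0},{"travel":[0,0.02,0],"spin":0},{"travel":[0,0,0],"spin":0}]'

```text
time_s: 27.15
tcp_pos: [0.4864, 0.1644, 0.1751]
eef_rot: [178.0, 2.4, -177.9]
contact_force: [0.3, -0.3, 0.7]
gripper_width: 0.0495
```

```bash

python3 - <<'E'
from look import *
look("tall_tin",.058,.0377,"w"); look("stored_tall_tin",.058,.0377); look("flat_tin",.04,.0432);look("stored_flat_tin",.04,.0432)
for n in "spread_jar soy_bottle pepper_drum teapot".split():
    print(n,[(np.round(w("scene",x["at"]),3).tolist()) for x in r.pinpoint("scene",n)[:1]])
a=cv2.imread("pics/w_top.png")[150:290,225:445];b=cv2.imread("pics/w_scene.png")[180:320,250:470]
cv2.imwrite("pics/w.png",cv2.resize(np.vstack([a,b]),None,fx=2.1,fy=2.1,interpolation=cv2.INTER_CUBIC))
E
```

```text
top net [[0.41, -0.422, 0.002], [0.629, -0.145, -0.001]]
  fit [ 0.4115 -0.4198] rms 0.0007 557 enc [ 0.4114 -0.42    0.0385]
  fit [ 0.6297 -0.1439] rms 0.0026 533 enc [ 0.6309 -0.1417  0.0414]
scene net [[0.413, -0.42, 0.005], [0.626, -0.146, -0.001]]
  fit [ 0.4102 -0.4197] rms 0.0007 1291 enc [ 0.4105 -0.4197  0.0392]
  fit [ 0.6269 -0.145 ] rms 0.0022 601 enc [ 0.6287 -0.1445  0.0411]
top net []
scene net [[0.702, -0.139, -0.003]]
  fit [ 0.6988 -0.1423] rms 0.0021 532 enc [ 0.6996 -0.1394  0.0415]
top net [[0.626, -0.047, -0.0], [0.571, -0.095, -0.002]]
  fit [ 0.6285 -0.0455] rms 0.0011 674 enc [ 0.6298 -0.0445  0.045 ]
  fit [ 0.5767 -0.0946] rms 0.0015 80 enc [ 0.5917 -0.0952  0.0438]
scene net [[0.623, -0.048, -0.002], [0.671, -0.236, 0.0]]
  fit [ 0.6267 -0.0462] rms 0.001 650 enc [ 0.6271 -0.0466  0.0451]
  fit [ 0.6898 -0.2202] rms 0.0048 73 enc [ 0.6659 -0.2348  0.0201]
top net []
scene net [[0.717, -0.041, -0.002]]
  fit [ 0.7124 -0.0404] rms 0.0012 562 enc [ 0.7128 -0.0396  0.0454]
spread_jar [[0.6, 0.267, 0.003]]
soy_bottle [[0.67, -0.236, -0.002]]
pepper_drum [[0.621, -0.415, 0.001]]
teapot [[0.431, 0.397, -0.001]]
```

View pics/w.png

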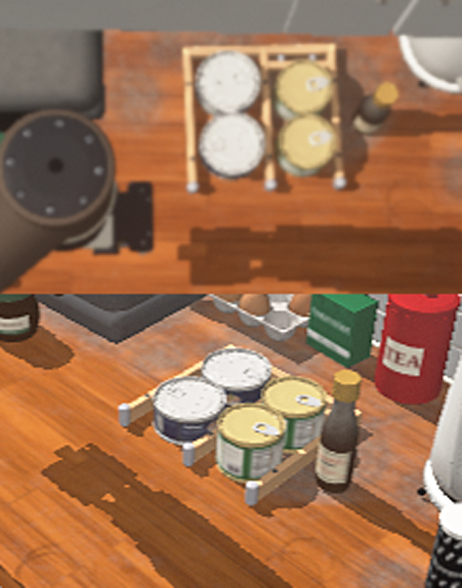

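```bash

python3 - <<'E'
from look import *
from scipy.optimize import least_squares
for c in("top","scene"):
    _,d=r.capture(c); P=cloud(c,d).astype(np.float32); P[d==0]=9
    for n,z,rad,a,b in(("flat",.04,.0432,(.627,-.046),(.7135,-.040)),("tall",.058,.0377,(.628,-.1445),(.703,-.141))):
        o=[]
        for k,sg in((a,-1),(b,1)):
            m=(P[...,2]>z-.009)&(P[...,2]<z+.003)&(np.hypot(P[...,0]-k[0],P[...,1]-k[1])<rad+.005)&(sg*(P[...,0]-k[0])>-.012)
            h=cv2.convexHull(np.ascontiguousarray(P[m][:,:2]))[:,0]; h=h[sg*(h[:,0]-k[0])>-.008]
            o.append(least_squares(lambda v:np.hypot(*(h-v).T)-rad-.0007,k,loss="soft_l1",f_scale=.001).x)
        print(c,n,np.round(o,4).tolist(),"gap mm",round(1e3*(np.hypot(*(o[1]-o[0]))-2*rad),1))
E
```

```text
top flat [[0.6294, -0.0451], [0.7128, -0.0402]] gap mm -2.8
top tall [[0.6284, -0.1432], [0.7016, -0.1418]] gap mm -2.2
scene flat [[0.6267, -0.0471], [0.7132, -0.0396]] gap mm 0.4
scene tall [[0.6267, -0.1455], [0.7017, -0.1411]] gap mm -0.3
```

Within measuring error, both pairs touch. The tool is clear of everything, so I'm handing the job in.

```bash
python3 -c "
from plant import r
print(r.get_state()['time_s'],r.close_job())"
```

```text
the job is handed in; nothing more can be done
28.25 None
```

Both tins are in their lanes and touching the stored ones, and the job is handed in at about 28 s of the 69 s allowed. I pushed the flat tin first, then the tall one, each along the worktop between two part-open fingers. I then eased each forward in 1–2 mm steps until it stopped moving against the stored tin, which was by then back at its stop.

**Last checks**
- **Touching:** the measured gap in each lane was 0 ± 0.5 mm from the scene camera. The top camera gave −2 to −3 mm, an impossible overlap, so I take that as fit error.
- **Stored tins:** the stored flat tin moved back about 2.5 mm. The stored tall tin moved back about 1–2 mm. That second shift is close to the measuring error, so I relied on the tool stalling there.
- **Other items:** the soy bottle, pepper drum, teapot and orange look-alike read as before, within measuring error. The spread jar read about 2 mm off in the scene camera, which is within its error.

**Contact with the rack:** as the flat tin passed the posts, I saw a brief force of about 6 N. It probably brushed the middle post lightly. The tall tin showed no such force. The last push on each tin reached about 13–14 N for an instant, through the tins onto the stop.

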